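Draw a seal blank from its stand and clamp it face up in the engraving bed

ROBOT

A 6-joint arm with a two-finger parallel gripper is mounted at the origin on a cart in front of the work surface, level with it; the furniture and walls round the work are solid. World frame = base frame: x ahead of the robot, y to its left, z up, the work surface at z = 0. Lengths are in m, angles in rad, forces in N, time in s.
With the tool pointing down it reaches from about 0.375 to 0.9 m from the base axis. Payload 3.1 kg.
Tool frame: the origin (TCP) lies at the very end of the fingers, on their centre line; the grasp point (between the pads) lies 19 mm behind it (hold_point_z is the distance from the TCP to the grasp point, in m); x points along the fingers, y is the direction in which the jaws open and shut, and the axes are right-handed (so a half turn about x gives the same grasp; the last joint's range is limited). The gripper opens to 87 mm and grips with 3 to 60 N. Pads are 19 mm wide; open, the fingers measure 117 mm over their backs; the gripper's body (75 mm by 190 mm) begins 51 mm behind the grasp point.
Start: joints at [0.999, 0.527, 1.433, -0, 1.181, -0.178], TCP at [0.24, 0.577, 0.223] pointing down, gripper open.
Joint ranges: [-3.08, 3.08], [-0.75, 2.2], [0.22, 2.44], [-1.43, 4.57], [0, 2.65], [-2.85, 2.85]. Speed limits (rad/s): [2.79, 2.79, 3.14, 3.14, 3.14, 3.14].

INTERFACE

Orientations are given as a unit quaternion [x, y, z, w].
In Python, from rig import * gives the robot as it stands.
- The arm moves only by the tool send_rows, never from a script. Its argument "steps" is a list that holds one entry, the list of rows, each a list of 6 numbers: the shift along the tool's x, y, z in cm, then the turn, a rotation vector about the tool's x, y, z in units of 6 degrees (1.0 is 6 degrees). In form: [[[x, y, z, wx, wy, wz], ...]]. A call has 1 to 8 rows; each row shifts and turns the pose as measured when the row begins, along the tool's axes as they then stand; what a row does not reach is not made up. A row lasts 1/12 s, in which the tool goes at most 41.7 mm and 7.16 degrees, less where a joint would pass 70% of its speed; a pose out of reach is approached as far as the arm can. A call is refused whole if a number of a shift passes 4.17 or a number of a turn 1, either way. A call with a gripper value outside its range is refused whole. "gripper" is the closure, from 0 (fully open) to 1 (shut), set as the call begins (left out, the last holds). The fingers move at their own pace and stop on an object; "force" is the grip in N (left out, the last holds). Time passes only in rows, so rows that do not move let the fingers close. It gives the time, the measured TCP pose, the force and the opening at its end, in the units of the state.
- get_obs(): the state, without advancing time (a new reading comes with each control period).
- camera(name): name is "scene" or "top" or "wrist"; returns (picture, depth): 420x560x3 uint8, red, green, blue; 420x560 float32, m along the optical axis (not along the pixel's ray), 0 where there is no reading.
- camera_params(name): a dict with "intrinsics" (3x3 intrinsics, pixels), "position" and "attitude" of the camera in the world; the wrist camera has in their place "T_tool_cam" (4x4, takes a point from camera to tool coordinates, whose origin is the TCP and whose axes are the tool frame's). Camera axes: x right, y down, z forward; pixel columns grow to the right and rows downward; lengths in m; the calibration is good to about 2 mm. The wrist camera is an equidistant fisheye: a pixel r from the principal point sees the ray r / f radians off the axis. A picture is of the moment at which its call begins: read the wrist's pose just before it. camera_params takes no time and is no camera call.
- hand_in(): hands the job in, once; it reports no verdict.
The state is a dict: "time": time; "q": joint angles; "joint_velocities": joint speeds; "joint_torque": joint torques, N m; "position": TCP position; "tool_rot": TCP orientation; "ft_force": force on the tool from outside, world axes, zero at the start; "moment": the same for the moment, N m; "grip_width": finger opening in m.
Only numpy, scipy, OpenCV 4.12 (cv2) and the standard library are available. Lean on these libraries where they do the work, as an engineer would, in place of code of your own. Each camera call takes 0.05 s, during which the arm holds its last target.

TASK

Set up the seal blank with the turned knob for engraving: draw it straight up out of the light stand without tipping or dragging the stand, lay it down on its side on the table or the card mat and let go, then take it again so that it can be stood knob down, flat face up, between the jaws of the engraving bed, square to them, midway along them and resting on the bed's floor. Then swing the lever round to its stop so that the jaw clamps the blank. Leave the two plain blanks standing in the stand and the tin and the loupe where they are, and do not throw the blank or drop it from a height.

Things in the scene. Friction and masses are not known exactly. Their poses are not given: they have to be found in the camera images.
- knob_blank: Seal blank to set up: cream stone prism 19 x 19 x 45 mm with a turned knob (15 mm across, 11 mm long) on one end; 56 mm overall, about 46 g. The only blank with a knob. Origin: centre of the flat face to be engraved (the end without the knob); z runs from that face to the knob (up while it stands in the stand); x, y are square to its sides.
- blank_face (a point): Centre of the knob blank's flat engraving face (same point as the blank's origin).
- blank_knob_top (a point): Centre of the end of the knob, 56 mm from the engraving face along the blank's z.
- blank_stand: Light loose plywood stand, about 70 g: foot board 156 x 40 x 6 mm, two end cheeks, top board with its upper side 28 mm above the table and three square 22 mm openings at x = -48, 0, +48 mm. Blanks stand on the foot board; the upper 34 mm of the knob blank show above the top board. Which opening holds it varies. Origin: centre of the underside; x along the row.
- plain_blank_a: Plain square blank of reddish stone, 16 x 16 x 50 mm, no knob, standing in another opening of the stand; stays there. Origin: centre of its underside.
- plain_blank_b: A second plain blank like the first, 16 x 16 x 50 mm, in the remaining opening; stays there. Origin: centre of its underside.
- engraving_bed: Steel engraving bed fixed to the table. Foot plate x = -80 to +32 mm, y = -33 to +33, 10 mm thick. Fixed jaw x = +10 (cork face) to +26; sliding jaw, cork face at x = -16 when open, moves towards +x, its carrier reaches back to x = -32. Jaws span y = -27 to +27, tops 39 mm above the table (bolt heads on the fixed jaw 41 mm). Origin on the table surface, z up.
- slot (a point): Middle of the open gap between the jaws, on the bed's floor, 10 mm above the table. The gap is 26 mm wide along the bed's x with the lever open (at least 24.5 mm at the start), open at the top and both ends; low in it two 6 mm guide rods cross at y = -19 and +19 mm of the bed, tops 20 mm above the table.
- cam_lever (a joint): Lever that turns the eccentric behind the sliding jaw, rad: 0 open, 1.7 at its stop, clamped; grows counter-clockwise seen from above. Needs about 2.5 N at the grip, about 3.5 N once the jaw presses the blank; stays where it is left. The jaw advances 6 mm per rad; its spring (3 N per mm) then presses the blank with up to about 10 N.
- lever_grip (a point): On the axis of the lever's upright round black grip, 44 mm above the table. The grip is 11 to 14 mm thick and reaches from 22 to 59 mm above the table. It moves with the lever on a circle of 75 mm radius round the pivot.
- lever_pivot (a point): On the lever's upright pivot axis, 44 mm above the table, at x = -44, y = 0 mm of the bed. Beyond the bed, towards the robot's centre line, stands a wooden drawer chest 214 mm high, fixed: its front towards the bed (knobs included) is the upright plane x - y = 0.465 m of the room, and its far side x + y = 0.61 m; keep the gripper's body clear of it.
- mat_spot (a point): A point on the upper side of the brown card mat, 7 mm above the bare table (height 0), about 90 mm in from the mat's corner nearest the robot; the mat (438 x 600 mm, fixed) spreads away from that corner, its near edges running about 45 degrees to the left and to the right. At least 70 mm round this point are free: a place to lay things.
- wax_tin: Bystander: round lidded tin, 72 mm across, 35 mm high. Origin: centre of its underside.
- loupe: Bystander: black eye loupe standing on its rim, 38 mm across, 30 mm high. Origin: centre of its underside.

How it is judged:
On the way, in this order (a step that is already met when the one before it is completed fails the run):
1. the knob blank is drawn clear of the stand, still upright (z of blank_face in the frame of blank_stand above 0.03 m and angle between knob_blank's own z axis and vertical below 0.25 rad), for 0.05 s.
2. the knob blank lies on its side on the table or mat, let go and at rest (angle between knob_blank's own z axis and vertical between 1.45 and 1.69 rad and height (world z) of blank_face below 0.025 m and contact force between knob_blank and the fingers below 0.05 N and linear speed of knob_blank below 0.02 m/s), for 0.2 s.
3. the knob blank stands knob down between the jaws, let go (x of blank_face in the frame of engraving_bed between -0.018 and 0.012 m and y of blank_face in the frame of engraving_bed between -0.012 and 0.012 m and z of blank_face in the frame of engraving_bed between 0.058 and 0.072 m and angle between knob_blank's own z axis and vertical above 2.84159 rad and contact force between knob_blank and the fingers below 0.05 N), for 0.2 s.
4. the lever is swung home and the jaw presses the blank (value of joint cam_lever above 1.5 rad and contact force between knob_blank and engraving_bed above 2 N), for 0.2 s.
At the end, for the whole second after the job is handed in: Blank knob down in the bed, face 60-70 mm up and level within 5 deg, square within 0.1 rad, within 10 mm of midway; lever past 1.5 rad, bed pressing it over 2 N, at rest; stand upright within 30 mm of its place with both plain blanks standing in it; tin, loupe within 30 mm (all of step 4 and x of blank_face in the frame of engraving_bed between -0.012 and 0.006 m and y of blank_face in the frame of engraving_bed between -0.01 and 0.01 m and z of blank_face in the frame of engraving_bed between 0.06 and 0.07 m and angle between knob_blank's own z axis and vertical above 3.05159 rad and linear speed of knob_blank below 0.02 m/s and (angle between the x axis of knob_blank and the x axis of engraving_bed, either way round below 0.1 rad or angle between the x axis of knob_blank and the y axis of engraving_bed, either way round below 0.1 rad) and angle between blank_stand's own z axis and vertical below 0.05 rad and distance of each of blank_stand, wax_tin, loupe from where it was at the start of the episode below 0.03 m and angle between each of plain_blank_a, plain_blank_b's own z axis and vertical below 0.35 rad and distance between each of plain_blank_a, plain_blank_b and blank_stand below 0.07 m); the robot touches nothing.
It fails at once if the stand tips by more than 7 degrees (angle between blank_stand's own z axis and vertical above 0.12 rad).
It fails at once if the stand is dragged or lifted more than 30 mm (distance of blank_stand from where it was at the start of the episode above 0.03 m).
It fails at once if a plain blank leaves the stand (distance between any of plain_blank_a, plain_blank_b and blank_stand above 0.08 m).
It fails at once if the tin or the loupe is pushed more than 30 mm (distance of any of wax_tin, loupe from where it was at the start of the episode above 0.03 m).
It fails at once if the knob blank is thrown or dropped from a height (faster than 1.2 m/s) (linear speed of knob_blank above 1.2 m/s).
It also fails if it takes over 72 s, if anything falls off the work surface, if the arm or the gripper's body presses on something with over 40 N, if the wrist force passes 120 N, or if a joint passes its speed limit or range.

## Working session

There is one attempt and no reset: what is moved stays moved. The work goes in short steps, Python scripts to look and compute and a tool call to move; the robot and the scene stay as the last step left them, time stands still between calls to the robot, and variables do not carry over. Pictures are saved under pics/ and viewed, and the job is handed in when it is done.

Besides the shell and the picture viewer there is one more tool, called after "Call:" as name(argument=value, ...), one argument or row to a line, values as JSON. send_rows: Moves the arm, as the interface text tells. Its arguments: {"type":"object","properties":{"steps":{"type":"array"},"gripper":{"type":"number"},"force":{"type":"number"}},"required":["steps"]}

```bash
ls; mkdir -p pics
python3 - <<'E'
from rig import *
import cv2,numpy as np
o=get_obs();print(o)
for n in ["scene","top","wrist"]:
    im,d=camera(n);print(n,camera_params(n))
    cv2.imwrite(f"pics/{n}0.png",cv2.cvtColor(im,cv2.COLOR_RGB2BGR));np.save(f"pics/{n}0.npy",d)
E
```

```text
pics
{'time': 0.0, 'q': array([ 9.98497218e-01,  5.28483330e-01,  1.43395152e+00,  2.19802559e-06,
        1.18140865e+00, -1.78507334e-01]), 'joint_velocities': array([-0.00042601, -0.00037125, -0.00013686,  0.00058907,  0.00216934,
       -0.00037629]), 'joint_torque': array([ 1.74672947e-03, -4.40044999e+01, -1.76593423e+01,  6.32582442e-02,
        5.82715985e-02, -1.79646613e-04]), 'position': array([0.23936315, 0.57651892, 0.22154546]), 'tool_rot': array([ 0.13758866,  0.6937364 , -0.13906889,  0.69315151]), 'ft_force': array([ 0.49084434,  0.00745475, -0.99225258]), 'moment': array([-0.02616006,  0.02064082,  0.01314712]), 'grip_width': 0.08689362988892653}
scene {'intrinsics': array([[534.20755002,   0.        , 289.62097339],
       [  0.        , 534.20755002, 207.25964626],
       [  0.        ,   0.        ,   1.        ]]), 'position': array([ 0.14161265, -0.90823635,  0.61144257]), 'attitude': array([ 0.83260905, -0.23473314,  0.13890294, -0.48204615])}
top {'intrinsics': array([[506.24606635,   0.        , 286.22923797],
       [  0.        , 506.24606635, 204.28738483],
       [  0.        ,   0.        ,   1.        ]]), 'position': array([ 0.44390242, -0.10826082,  1.00354475]), 'attitude': array([ 0.70458351, -0.70307785,  0.07044726, -0.06542781])}
wrist {'intrinsics': array([[325.1922621 ,   0.        , 275.99020341],
       [  0.        , 325.1922621 , 211.65947278],
       [  0.        ,   0.        ,   1.        ]]), 'T_tool_cam': array([[ 3.51008187e-04, -2.51268334e-01,  9.67917404e-01,
        -1.63069707e-01],
       [ 9.99999833e-01,  5.32671823e-04, -2.24362705e-04,
        -5.09622260e-05],
       [-4.59207085e-04,  9.67917321e-01,  2.51268479e-01,
        -6.84204311e-02],
       [ 0.00000000e+00,  0.00000000e+00,  0.00000000e+00,
         1.00000000e+00]])}
```

View pics/scene0.png

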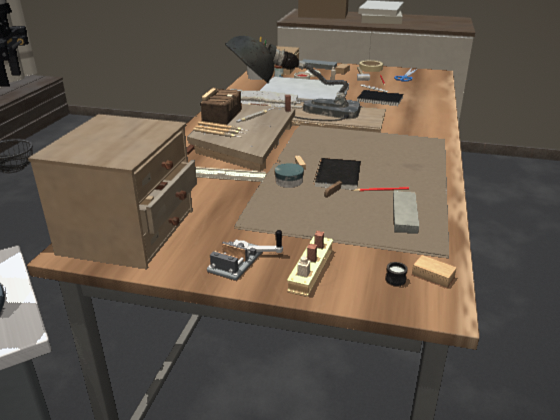

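View pics/top0.png

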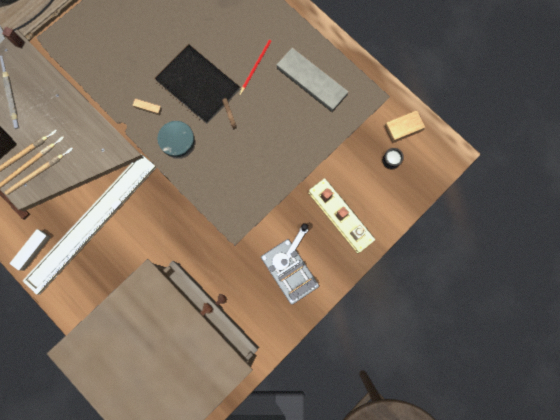

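View pics/wrist0.png

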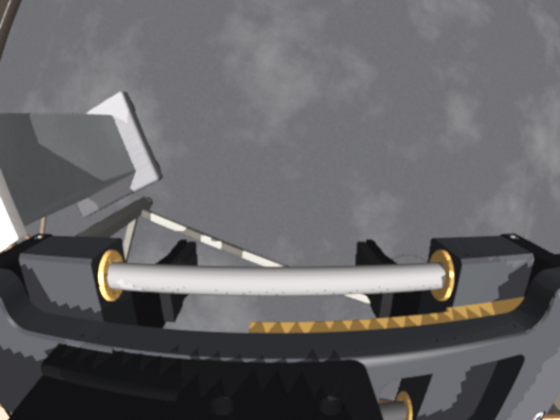

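The top view shows the knob blank at about (359,232), in the stand's end opening, and plain blanks at (343,213) and (327,195). The bed is at about (290,270), with the lever grip at (305,228). The tin is at (176,138) and the loupe at (393,158). The wrist view at the start shows only floor and furniture.

```bash
cat > h.py <<'E'
from rig import *
import cv2,numpy as np
from scipy.spatial.transform import Rotation as R
def cloud(n,d):
    p=camera_params(n);K=p["intrinsics"];h,w=d.shape
    u,v=np.meshgrid(np.arange(w),np.arange(h))
    c=np.stack([(u-K[0,2])/K[0,0]*d,(v-K[1,2])/K[1,1]*d,d],-1)
    return c@R.from_quat(p["attitude"]).as_matrix().T+p["position"]
def proj(n,P):
    p=camera_params(n);K=p["intrinsics"]
    c=(np.atleast_2d(P)-p["position"])@R.from_quat(p["attitude"]).as_matrix()
    return c[:,:2]/c[:,2:]*K[0,0]+K[:2,2]
E
python3 - <<'E'
from h import *
for n,b in (("top",(200,440,130,320)),("scene",(190,450,210,310))):
    im=cv2.imread(f"pics/{n}0.png");x0,x1,y0,y1=b
    c=im[y0:y1,x0:x1];cv2.imwrite(f"pics/{n}0z.png",cv2.resize(c,None,fx=3,fy=3,interpolation=cv2.INTER_CUBIC))
d=np.load("pics/top0.npy");C=cloud("top",d)
for name,u,v in [("knob",359,232),("pa",343,213),("pb",327,195),("grip",305,228),("pivot",282,262),("bed",298,285),("tin",176,138),("loupe",393,158),("matcorner",236,242),("st1",318,183),("st2",366,248),("table",250,280)]:
    print(name,C[v,u].round(4))
d=np.load("pics/scene0.npy");C=cloud("scene",d)
for name,u,v in [("knob",303,267),("pa",312,254),("pb",320,240),("grip",278,238)]: print(name,C[v,u].round(4))
E
```

```text
knob [ 0.575  -0.2517  0.0606]
pa [ 0.6122 -0.2231  0.0545]
pb [ 0.6473 -0.1931  0.0541]
grip [ 0.5827 -0.1504  0.0577]
pivot [ 0.521  -0.1071  0.0283]
bed [ 0.478  -0.1382  0.013 ]
tin [0.7638 0.1032 0.0444]
loupe [ 0.73   -0.3295  0.0245]
matcorner [ 0.5621 -0.016   0.0053]
st1 [ 0.6778 -0.1781  0.0253]
st2 [ 5.513e-01 -2.740e-01  3.000e-04]
table [ 0.4879 -0.0445  0.0011]
knob [ 0.5704 -0.2635  0.046 ]
pa [ 0.609  -0.2348  0.0431]
pb [ 0.6487 -0.2032  0.043 ]
grip [ 0.5809 -0.1581  0.0454]
```

View pics/top0z.png

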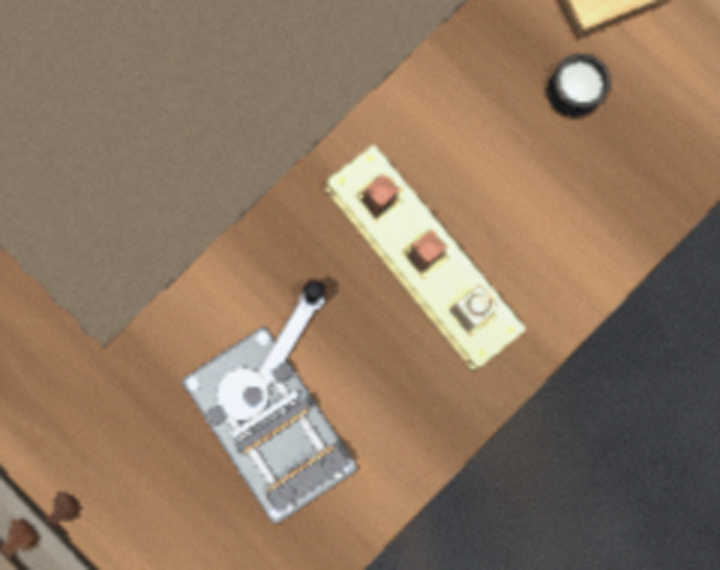

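View pics/scene0z.png

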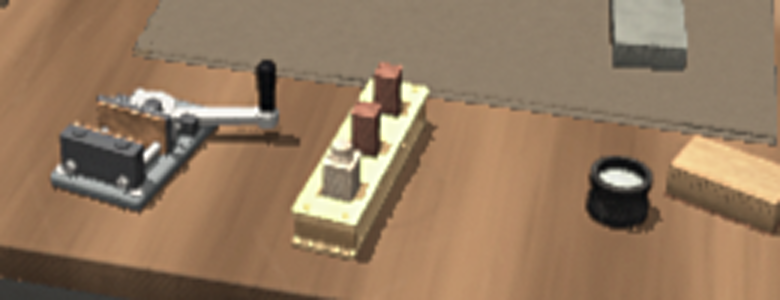

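```bash
cat >> h.py <<'E'
def rayz(n,uv,z):
    p=camera_params(n);K=p["intrinsics"];uv=np.atleast_2d(uv).astype(float)
    r=np.c_[(uv-K[:2,2])/K[0,0],np.ones(len(uv))]@R.from_quat(p["attitude"]).as_matrix().T
    o=np.array(p["position"]);return o+r*((z-o[2])/r[:,2])[:,None]
E
python3 - <<'E'
from h import *
im=cv2.imread("pics/top0.png");d=np.load("pics/top0.npy");C=cloud("top",d)
hsv=cv2.cvtColor(im,cv2.COLOR_BGR2HSV)
# stand
roi=np.zeros(d.shape,bool);roi[170:260,300:385]=1
m=roi&(C[...,2]>0.012)
m=cv2.morphologyEx(m.astype(np.uint8),cv2.MORPH_CLOSE,np.ones((5,5)))
v,u=np.nonzero(m)
P=rayz("top",np.c_[u,v],0.028)
r=cv2.minAreaRect((P[:,:2]*1000).astype(np.float32));print("stand",r,cv2.boxPoints(r).round(1).tolist())
# yellow color
y=roi&(hsv[...,2]>150)&(hsv[...,1]<120)
v,u=np.nonzero(y);P=rayz("top",np.c_[u,v],0.028)
r=cv2.minAreaRect((P[:,:2]*1000).astype(np.float32));print("standc",r,cv2.boxPoints(r).round(1).tolist())
# blanks tops
for nm,u0,v0,zt in (("knob",359,232,.062),("a",343,213,.056),("b",327,195,.056)):
    w=C[v0-9:v0+10,u0-9:u0+10];mm=w[...,2]>zt-.008
    vv,uu=np.nonzero(mm);q=rayz("top",np.c_[uu+u0-9,vv+v0-9],zt)
    print(nm,len(q),q.mean(0).round(4),q.min(0).round(4),q.max(0).round(4))
# bed
roi[:]=0;roi[235:310,255:325]=1
m=roi&(C[...,2]>0.006)
v,u=np.nonzero(m);print(len(u))
cv2.imwrite("pics/bedm.png",cv2.resize((m*255).astype(np.uint8)[230:315,250:330],None,fx=6,fy=6,interpolation=0))
cv2.imwrite("pics/bedc.png",cv2.resize(im[225:310,255:330],None,fx=8,fy=7,interpolation=cv2.INTER_CUBIC))
E
```

```text
stand ((612.517333984375, -224.78546142578125), (163.5344696044922, 172.25559997558594), 87.72986602783203) [[523.2000122070312, -303.1000061035156], [695.2999877929688, -309.8999938964844], [701.7999877929688, -146.5], [529.7000122070312, -139.6999969482422]]
standc ((615.5281982421875, -225.75390625), (167.40126037597656, 177.91542053222656), 89.78421783447266) [[526.2999877929688, -309.1000061035156], [704.2000122070312, -309.79998779296875], [704.7999877929688, -142.39999389648438], [526.9000244140625, -141.6999969482422]]
knob 41 [ 0.5763 -0.2522  0.062 ] [ 0.5691 -0.2591  0.062 ] [ 0.5824 -0.2457  0.062 ]
a 76 [ 0.614  -0.2225  0.056 ] [ 0.6043 -0.2342  0.056 ] [ 0.6236 -0.2115  0.056 ]
b 77 [ 0.6504 -0.193   0.056 ] [ 0.6333 -0.2042  0.056 ] [ 0.6626 -0.1778  0.056 ]
2013
```

View pics/bedc.png

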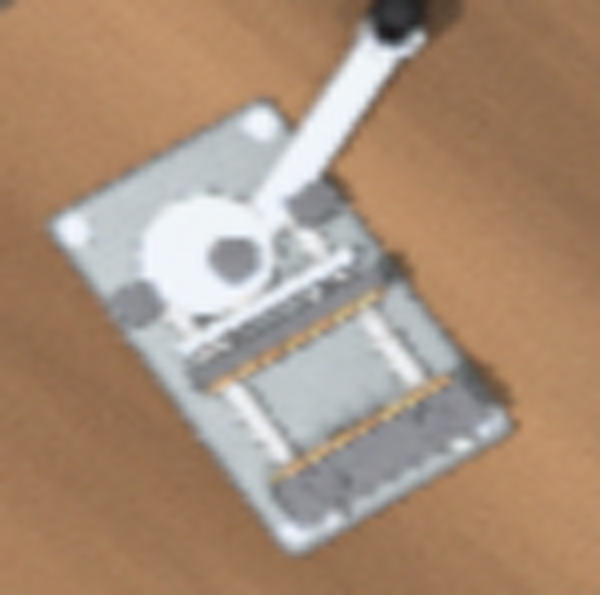

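View pics/bedm.png

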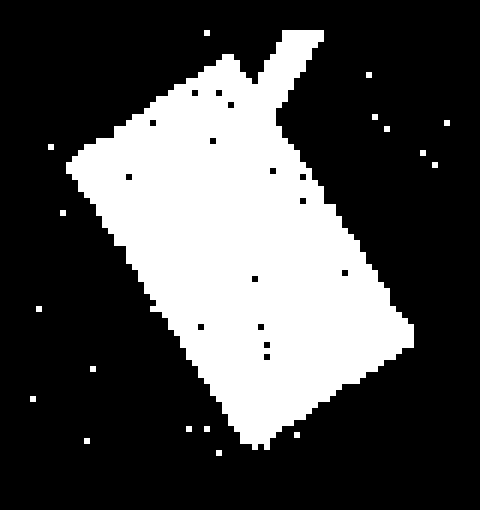

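```bash
cat > fit.py <<'E'
from h import *
from scipy.optimize import minimize
S=4
def box(x,y,th,xr,yr,zr):
    P=np.array([[a,b,c] for a in xr for b in yr for c in zr]);c,s=np.cos(th),np.sin(th)
    return np.c_[x+c*P[:,0]-s*P[:,1],y+s*P[:,0]+c*P[:,1],P[:,2]]
def render(n,par,boxes,roi):
    x0,x1,y0,y1=roi;m=np.zeros(((y1-y0)*S,(x1-x0)*S),np.uint8)
    for b in boxes:
        uv=(proj(n,box(*par,*b))+0.5-[x0,y0])*S-0.5
        h=cv2.convexHull(np.round(uv*16).astype(np.int32))
        cv2.fillConvexPoly(m,h,255,shift=4)
    return cv2.resize(m,(x1-x0,y1-y0),interpolation=cv2.INTER_AREA)/255.
def fit(n,mask,boxes,roi,p0,ign=None):
    x0,x1,y0,y1=roi;M=mask[y0:y1,x0:x1].astype(float);W=1 if ign is None else 1-ign[y0:y1,x0:x1]
    f=lambda p:(abs(render(n,p,boxes,roi)-M)*W).sum()
    best=None
    for dth in (-.05,0,.05):
        q=np.array(p0)+[0,0,dth]
        r=minimize(f,q,method="Nelder-Mead",options=dict(initial_simplex=q+np.array([[0,0,0],[.006,0,0],[0,.006,0],[0,0,.08]]),xatol=1e-5,fatol=.01,maxiter=400))
        if best is None or r.fun<best.fun:best=r
    return best.x,best.fun,M.sum()
E
python3 - <<'E'
from fit import *
im=cv2.imread("pics/top0.png");d=np.load("pics/top0.npy");C=cloud("top",d)
Z=cv2.medianBlur(C[...,2].astype(np.float32),3)
ox=lambda a,b:b
standb=[((-.078,.078),(-.02,.02),(0,.028))]
roi=(295,390,165,265)
m=(Z>0.008);n,l,st,_=cv2.connectedComponentsWithStats(m.astype(np.uint8));lab=l[220,350];ms=(l==lab);print(st[lab])
a=np.arctan2(.6504-.5763,0)  # dummy
th=np.arctan2(-.193+.2522,.6504-.5763)
print("stand",fit("top",ms,standb,roi,[.6134,-.2225,th]),th)
bedb=[((-.08,.032),(-.033,.033),(0,.01)),((.01,.026),(-.027,.027),(.01,.039)),((-.032,-.016),(-.027,.027),(.01,.039))]
m=(Z>0.005);n,l,st,_=cv2.connectedComponentsWithStats(m.astype(np.uint8));lab=l[280,290];mb=(l==lab);print(st[lab])
roi=(250,335,230,315)
c=cv2.boxPoints
P=rayz("top",[(288.1,239.3),(261.2,256.7),(292.5,304),(319.4,285.7)],.01);print(P.round(4))
xd=(P[2]+P[3]-P[0]-P[1]);th=np.arctan2(xd[1],xd[0]);cen=P.mean(0)[:2]+.024*np.array([np.cos(th),np.sin(th)])
ig=np.zeros(d.shape);ig[225:262,288:315]=1
ig[:]=0; 
import itertools
g=rayz("top",[(305,228)],.059)[0];print("grip",g)
cv2.line(ig,(287,255),(306,226),1,13)
print("bed",fit("top",mb,bedb,roi,[*cen,th],ig),cen,th)
E
```

```text
[ 309  179   66   73 1641]
stand (array([ 0.6146913 , -0.22450211,  0.66730979]), np.float64(177.33725490196076), np.float64(1641.0)) 0.6740822892642957
[ 261  223   58   82 2103]
[[ 0.5672 -0.119   0.01  ]
 [ 0.5328 -0.0663  0.01  ]
 [ 0.4419 -0.1276  0.01  ]
 [ 0.4768 -0.1798  0.01  ]]
grip [ 0.58255213 -0.15029847  0.059     ]
bed (array([ 0.48462956, -0.13525904, -2.5663238 ]), np.float64(51.015686274509804), np.float64(2059.0)) [ 0.48475566 -0.13657195] -2.5488398574214877
```

```bash
cat > ov.py <<'E'
from fit import *
def ov(n,img,items,roi,out,f=6):
    x0,x1,y0,y1=roi;c=cv2.resize(img[y0:y1,x0:x1],None,fx=f,fy=f,interpolation=cv2.INTER_CUBIC)
    E=[(0,1),(2,3),(4,5),(6,7),(0,2),(1,3),(4,6),(5,7),(0,4),(1,5),(2,6),(3,7)]
    for par,b,col in items:
        uv=(proj(n,box(*par,*b))+.5-[x0,y0])*f-.5
        for i,j in E: cv2.line(c,tuple(map(int,uv[i].round())),tuple(map(int,uv[j].round())),col,1)
    cv2.imwrite(out,c)
E
python3 - <<'E'
from ov import *
st=[.6142,-.2233,.667];bd=[.4846,-.1355,-2.56]
it=[(st,((-.078,.078),(-.02,.02),(0,.028)),(0,0,255)),(bd,((-.08,.032),(-.033,.033),(0,.01)),(0,0,255)),(bd,((.01,.026),(-.027,.027),(.01,.039)),(255,0,0)),(bd,((-.032,-.016),(-.027,.027),(.01,.039)),(0,255,0))]
for k in (-.048,0,.048):
    w=.0095 if k<0 else .008
    it.append((st,((k-w,k+w),(-w,w),(.006,.051 if k<0 else .056)),(255,0,255)))
ov("top",cv2.imread("pics/top0.png"),it,(255,385,175,310),"pics/ov_t.png",6)
ov("scene",cv2.imread("pics/scene0.png"),it,(200,340,220,300),"pics/ov_s.png",6)
E
```

```text
(no output)
```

View pics/ov_t.png

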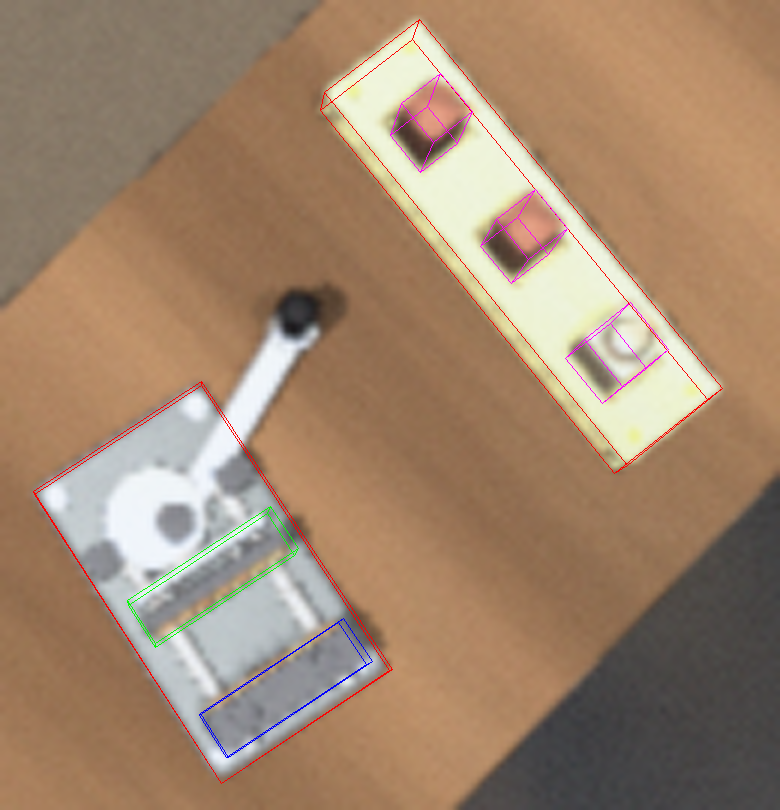

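View pics/ov_s.png

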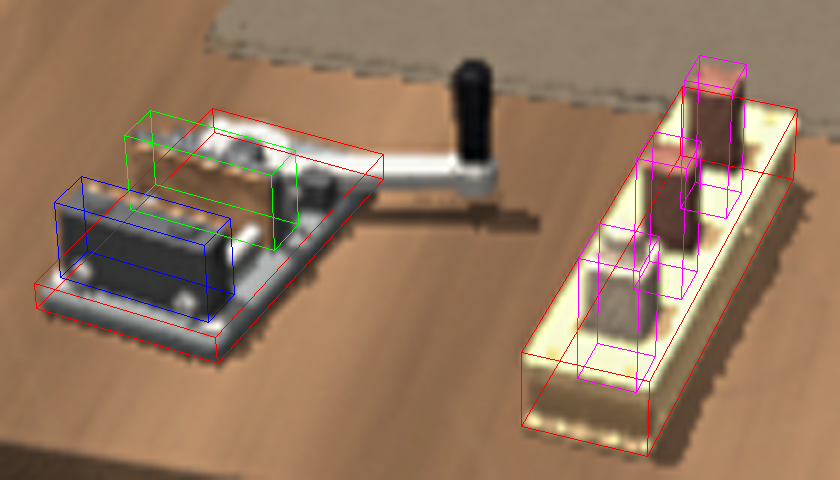

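```bash
cat > pl.py <<'E'
from h import *
import json
def orient(hdeg,tdeg,s=1):
    a,t=np.radians([hdeg,tdeg]);h=np.array([np.cos(a),np.sin(a),0]);z=np.array([0,0,1.])
    x=-np.cos(t)*z+np.sin(t)*h; y=s*np.cross(z,h)
    return R.from_matrix(np.c_[x,y,np.cross(x,y)])
def log(o):
    with open("fk.jsonl","a") as f:f.write(json.dumps([list(map(float,o["q"])),list(map(float,o["position"])),list(map(float,o["tool_rot"]))])+"\n")
def cur():
    o=get_obs();log(o);return np.array(o["position"]),R.from_quat(o["tool_rot"]),o
def rows(p0,R0,p1,R1,mm=38,deg=5.9,n=None):
    rv=(R0.inv()*R1).as_rotvec();D=np.linalg.norm(p1-p0)*1000;A=np.degrees(abs(rv)).max()
    if n is None:n=max(1,int(np.ceil(max(D/mm,A/deg))))
    out=[]
    for i in range(n):
        Ra=R0*R.from_rotvec(rv*i/n)
        s=Ra.inv().apply((p1-p0)/n)*100
        out.append([*s.round(2).tolist(),*(np.degrees(rv)/n/6).round(2).tolist()])
    return [[v+0.0 for v in r] for r in out]
def go(p1,R1,**k):
    p,Rr,o=cur();r=rows(p,Rr,np.array(p1),R1,**k)
    print("t",round(o["time"],2),"pos",p.round(4),"w",round(o["grip_width"],4),"F",np.round(o["ft_force"],1),"n",len(r))
    for i in range(0,len(r),8):print(json.dumps(r[i:i+8]))
    return r
E
python3 - <<'E'
from pl import *
p,Rr,o=cur();M=Rr.as_matrix();print(M.round(3));print("y yaw",np.degrees(np.arctan2(M[1,1],M[0,1])))
# arc path: 3 waypoints
wp=[(.50,.40,.28),(.62,.12,.28),(.60,-.15,.26)]
Rt=Rr
pp=p
for w in wp:
    r=rows(pp,Rr,np.array(w),Rr);print(len(r),r);pp=np.array(w)
E
```

```text
[[-0.001  0.384  0.923]
 [-0.001  0.923 -0.384]
 [-1.    -0.002 -0.   ]]
y yaw 67.43587644533903
9 [[-0.65, -0.7, 3.43, 0.0, 0.0, 0.0], [-0.65, -0.7, 3.43, 0.0, 0.0, 0.0], [-0.65, -0.7, 3.43, 0.0, 0.0, 0.0], [-0.65, -0.7, 3.43, 0.0, 0.0, 0.0], [-0.65, -0.7, 3.43, 0.0, 0.0, 0.0], [-0.65, -0.7, 3.43, 0.0, 0.0, 0.0], [-0.65, -0.7, 3.43, 0.0, 0.0, 0.0], [-0.65, -0.7, 3.43, 0.0, 0.0, 0.0], [-0.65, -0.7, 3.43, 0.0, 0.0, 0.0]]
9 [[0.0, -2.36, 2.43, 0.0, 0.0, 0.0], [0.0, -2.36, 2.43, 0.0, 0.0, 0.0], [0.0, -2.36, 2.43, 0.0, 0.0, 0.0], [0.0, -2.36, 2.43, 0.0, 0.0, 0.0], [0.0, -2.36, 2.43, 0.0, 0.0, 0.0], [0.0, -2.36, 2.43, 0.0, 0.0, 0.0], [0.0, -2.36, 2.43, 0.0, 0.0, 0.0], [0.0, -2.36, 2.43, 0.0, 0.0, 0.0], [0.0, -2.36, 2.43, 0.0, 0.0, 0.0]]
8 [[0.25, -3.21, 1.06, 0.0, 0.0, 0.0], [0.25, -3.21, 1.06, 0.0, 0.0, 0.0], [0.25, -3.21, 1.06, 0.0, 0.0, 0.0], [0.25, -3.21, 1.06, 0.0, 0.0, 0.0], [0.25, -3.21, 1.06, 0.0, 0.0, 0.0], [0.25, -3.21, 1.06, 0.0, 0.0, 0.0], [0.25, -3.21, 1.06, 0.0, 0.0, 0.0], [0.25, -3.21, 1.06, 0.0, 0.0, 0.0]]
```

Run:
```python
from pl import *
p,Rr,o=cur()
wp=[(np.array((.50,.40,.28)),9),(np.array((.63,.12,.28)),8),(np.array((.60,-.17,.25)),8)]
yaw=67.4;end=-52;tot=25;k=0;out=[];pp=p
Ra=Rr
for w,n in wp:
    for i in range(n):
        s=Ra.inv().apply((w-pp)/n)*100
        Rn=R.from_euler("z",(end-yaw)/tot,degrees=True)*Ra
        rv=np.degrees((Ra.inv()*Rn).as_rotvec())/6
        out.append([*s.round(1),*rv.round(2)]);Ra=Rn
    pp=w
for i in range(0,25,8):print([[float(v)+0. for v in r] for r in out[i:i+8]])
```

```text
[[-0.6, -0.7, 3.4, 0.8, 0.0, 0.0], [-0.6, -0.4, 3.5, 0.8, 0.0, 0.0], [-0.6, -0.1, 3.5, 0.8, 0.0, 0.0], [-0.6, 0.2, 3.5, 0.8, 0.0, 0.0], [-0.6, 0.5, 3.5, 0.8, 0.0, 0.0], [-0.6, 0.7, 3.4, 0.8, 0.0, 0.0], [-0.6, 1.0, 3.3, 0.8, 0.0, 0.0], [-0.6, 1.3, 3.2, 0.8, 0.0, 0.0]]
[[-0.7, 1.6, 3.1, 0.8, 0.0, 0.0], [0.0, 0.0, 3.9, 0.8, 0.0, 0.0], [0.0, 0.4, 3.8, 0.8, 0.0, 0.0], [0.0, 0.7, 3.8, 0.8, 0.0, 0.0], [0.0, 1.0, 3.7, 0.8, 0.0, 0.0], [0.0, 1.3, 3.6, 0.8, 0.0, 0.0], [0.0, 1.6, 3.5, 0.8, 0.0, 0.0], [0.0, 1.9, 3.4, 0.8, 0.0, 0.0]]
[[0.0, 2.2, 3.2, 0.8, 0.0, 0.0], [0.4, 0.5, 3.6, 0.8, 0.0, 0.0], [0.4, 0.8, 3.6, 0.8, 0.0, 0.0], [0.4, 1.1, 3.5, 0.8, 0.0, 0.0], [0.4, 1.4, 3.4, 0.8, 0.0, 0.0], [0.4, 1.7, 3.2, 0.8, 0.0, 0.0], [0.4, 1.9, 3.1, 0.8, 0.0, 0.0], [0.4, 2.2, 2.9, 0.8, 0.0, 0.0]]
[[0.4, 2.4, 2.7, 0.8, 0.0, 0.0]]
```

Call:
send_rows(
  steps=[
    [[-0.6,-0.7,3.4,0.8,0.0,0.0],[-0.6,-0.4,3.5,0.8,0.0,0.0],[-0.6,-0.1,3.5,0.8,0.0,0.0],[-0.6,0.2,3.5,0.8,0.0,0.0],[-0.6,0.5,3.5,0.8,0.0,0.0],[-0.6,0.7,3.4,0.8,0.0,0.0],[-0.6,1.0,3.3,0.8,0.0,0.0],[-0.6,1.3,3.2,0.8,0.0,0.0]],
  ],
)

```text
time: 0.82
position: [0.4687, 0.4152, 0.2656]
tool_rot: [0.36, 0.609, -0.368, 0.604]
ft_force: [0.2, 0.4, 0.6]
grip_width: 0.0868
```

Call:
send_rows(
  steps=[
    [[-0.7,1.6,3.1,0.8,0.0,0.0],[-0.3,0.0,3.9,0.8,0.0,0.0],[0.0,0.4,3.8,0.8,0.0,0.0],[0.0,0.7,3.8,0.8,0.0,0.0],[0.0,1.0,3.7,0.8,0.0,0.0],[0.0,1.3,3.6,0.8,0.0,0.0],[0.0,1.6,3.5,0.8,0.0,0.0],[0.0,1.9,3.4,0.8,0.0,0.0]],
  ],
)

```text
time: 1.48
position: [0.6114, 0.1362, 0.2749]
tool_rot: [-0.547, -0.445, 0.554, -0.443]
ft_force: [0.9, -0.4, -0.3]
grip_width: 0.0869
```

```bash
python3 -c "
from pl import *
p,Rr,o=cur();M=Rr.as_matrix();print(p,o['q'].round(3),M.round(3))"
```

```text
[0.6113635  0.13622675 0.27485594] [ 0.043  0.482  1.36  -0.004  1.309  0.257] [[-0.009  0.977 -0.211]
 [-0.004 -0.211 -0.977]
 [-1.    -0.008  0.006]]
```

Call:
send_rows(
  steps=[
    [[0.0,2.2,3.2,0.8,0.0,0.0],[0.4,0.5,3.6,0.8,0.0,0.0],[0.4,0.8,3.6,0.8,0.0,0.0],[0.4,1.1,3.5,0.8,0.0,0.0],[0.4,1.4,3.4,0.8,0.0,0.0],[0.4,1.7,3.2,0.8,0.0,0.0],[0.4,1.9,3.1,0.8,0.0,0.0],[0.4,2.2,2.9,0.8,0.0,0.0]],
  ],
)

```text
time: 2.15
position: [0.5829, -0.1671, 0.2449]
tool_rot: [-0.667, -0.226, 0.673, -0.227]
ft_force: [0.0, 0.7, 0.1]
grip_width: 0.0872
```

Run:
```python
from pl import *
p,Rr,o=cur();M=Rr.as_matrix();print(p,o['q'].round(3),M.round(3),np.degrees(np.arctan2(M[1,1],M[0,1])))
im,d=camera("wrist");cv2.imwrite("pics/w1.png",cv2.cvtColor(im,cv2.COLOR_RGB2BGR))
im,d=camera("top");cv2.imwrite("pics/t1.png",cv2.cvtColor(im,cv2.COLOR_RGB2BGR))
```

```text
[ 0.58288544 -0.16706919  0.24489493] [-0.46   0.481  1.452 -0.007  1.214  0.461] [[-0.007  0.606 -0.795]
 [-0.004 -0.795 -0.606]
 [-1.    -0.001  0.008]] -52.66503564763938
```

View pics/w1.png

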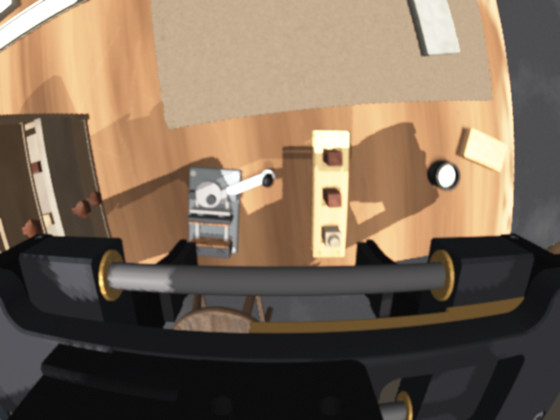

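View pics/t1.png

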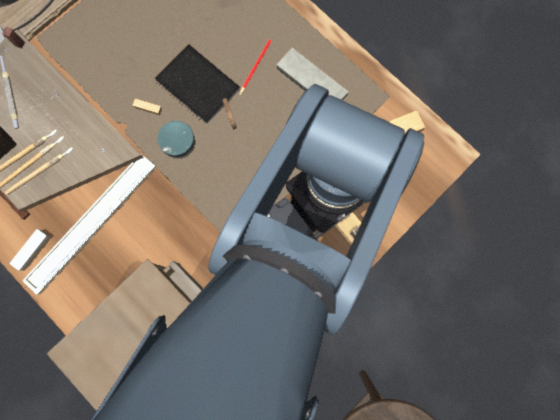

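```bash
cat > wr.py <<'E'
from fit import *
import fit
def wproj(P,pos,Rt):
    p=camera_params("wrist");K=p["intrinsics"];T=np.array(p["T_tool_cam"])
    c=Rt.inv().apply(np.atleast_2d(P)-pos);c=(c-T[:3,3])@T[:3,:3]
    r=np.hypot(c[:,0],c[:,1]);th=np.arctan2(r,c[:,2])
    return (c[:,:2]/np.maximum(r,1e-9)[:,None])*th[:,None]*K[0,0]+K[:2,2]
def wray(uv,z,pos,Rt):
    p=camera_params("wrist");K=p["intrinsics"];T=np.array(p["T_tool_cam"])
    e=np.atleast_2d(uv)-K[:2,2];r=np.hypot(e[:,0],e[:,1]);th=r/K[0,0]
    d=np.c_[e/np.maximum(r,1e-9)[:,None]*np.sin(th)[:,None],np.cos(th)]
    d=Rt.apply(d@T[:3,:3].T);o=pos+Rt.apply(T[:3,3]);return o+d*((z-o[2])/d[:,2])[:,None]
def wov(img,pos,Rt,items,roi,out,f=6):
    x0,x1,y0,y1=roi;c=cv2.resize(img[y0:y1,x0:x1],None,fx=f,fy=f,interpolation=cv2.INTER_CUBIC)
    E=[(0,1),(2,3),(4,5),(6,7),(0,2),(1,3),(4,6),(5,7),(0,4),(1,5),(2,6),(3,7)]
    for par,b,col in items:
        uv=(wproj(box(*par,*b),pos,Rt)+.5-[x0,y0])*f-.5
        for i,j in E: cv2.line(c,tuple(map(int,uv[i].round())),tuple(map(int,uv[j].round())),col,1)
    cv2.imwrite(out,c)
def model(st,bd):
    it=[(st,((-.078,.078),(-.02,.02),(0,.028)),(0,0,255)),(bd,((-.08,.032),(-.033,.033),(0,.01)),(0,0,255)),(bd,((.01,.026),(-.027,.027),(.01,.039)),(255,0,0)),(bd,((-.032,-.016),(-.027,.027),(.01,.039)),(0,255,0))]
    for k in (-.048,0,.048):
        w=.0095 if k<0 else .008
        it.append((st,((k-w,k+w),(-w,w),(.006,.051 if k<0 else .056)),(255,0,255)))
    return it
E
python3 - <<'E'
from wr import *
pos=np.array([ 0.58288544,-0.16706919,0.24489493]);Rt=R.from_quat(get_obs()["tool_rot"])
st=[.6142,-.2233,.667];bd=[.4846,-.1355,-2.56]
wov(cv2.imread("pics/w1.png"),pos,Rt,model(st,bd),(180,365,120,265),"pics/wov1.png",4)
E
```

View pics/wov1.png

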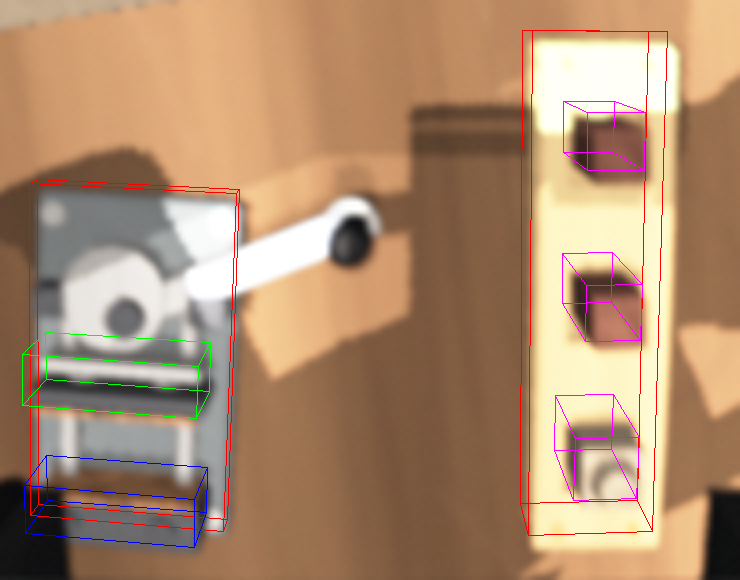

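```bash
python3 - <<'E'
from wr import *
o=get_obs();pos=o["position"];Rt=R.from_quat(o["tool_rot"]);print(pos,np.abs(o["joint_velocities"]).max())
im,d=camera("wrist");im=cv2.cvtColor(im,cv2.COLOR_RGB2BGR);cv2.imwrite("pics/w2.png",im)
np.save("pics/w2d.npy",d)
_old=fit.proj
fit.proj=lambda n,P: wproj(P,pos,Rt) if n=="wrist" else _old(n,P)
def ym(im,roi):
    h=cv2.cvtColor(im,cv2.COLOR_BGR2HSV);m=(h[...,2]>165)&(h[...,1]<125)&(h[...,0]>15)
    x0,x1,y0,y1=roi;q=np.zeros_like(m);q[y0:y1,x0:x1]=m[y0:y1,x0:x1]
    q=cv2.morphologyEx(q.astype(np.uint8),cv2.MORPH_CLOSE,np.ones((13,13)))
    n,l,s,_=cv2.connectedComponentsWithStats(q);k=1+s[1:,4].argmax();return l==k
sb=[((-.078,.078),(-.02,.02),(.022,.028))]
for n,f,roi in (("wrist","pics/w2.png",(305,365,122,262)),("top","pics/top0.png",(295,390,165,265)),("scene","pics/scene0.png",(280,345,225,300))):
    img=cv2.imread(f);m=ym(img,roi)
    c=img.copy();c[m]=(0,0,255);x0,x1,y0,y1=roi
    cv2.imwrite(f"pics/m_{n}.png",cv2.resize(np.hstack([c[y0:y1,x0:x1],img[y0:y1,x0:x1]]),None,fx=3,fy=3))
    print(n,fit.fit(n,m,sb,roi,[.6142,-.224,.667]))
E
cd pics; python3 -c "
import cv2,numpy as np
a=[cv2.imread(f'm_{n}.png') for n in ('wrist','top','scene')]
H=max(i.shape[0] for i in a);w=np.hstack([np.pad(i,((0,H-i.shape[0]),(0,0),(0,0))) for i in a])
cv2.imwrite('mm.png',cv2.resize(w,None,fx=.6,fy=.6))"
```

```text
[ 0.58240663 -0.17122907  0.24427182] 0.0795870534886124
wrist (array([ 0.61510095, -0.22416627,  0.67117492]), np.float64(1896.819607843137), np.float64(5022.0))
top (array([ 0.61324178, -0.22190917,  0.65067767]), np.float64(202.23529411764707), np.float64(1879.0))
scene (array([ 0.60377128, -0.2322487 ,  0.66511688]), np.float64(191.23529411764707), np.float64(1294.0))
```

View pics/mm.png

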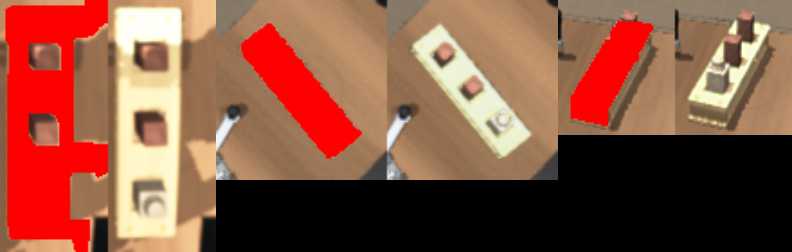

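Call:
send_rows(
  steps=[
    [[0,0,0,0,0,0],[0,0,0,0,0,0],[0,0,0,0,0,0]],
  ],
)

```text
time: 2.55
position: [0.5827, -0.1659, 0.2441]
tool_rot: [-0.667, -0.228, 0.673, -0.227]
ft_force: [1.0, -0.4, 0.4]
grip_width: 0.0869
```

Run:
```python
from wr import *
o=get_obs();pos=o["position"];Rt=R.from_quat(o["tool_rot"]);print(pos,np.abs(o["joint_velocities"]).max())
im,d=camera("wrist");im=cv2.cvtColor(im,cv2.COLOR_RGB2BGR);cv2.imwrite("pics/w3.png",im)
print(get_obs()["position"])
st=[.6142,-.2233,.667];bd=[.4846,-.1355,-2.56]
wov(im,pos,Rt,model(st,bd),(180,365,120,265),"pics/wov3.png",4)
```

```text
[ 0.58271995 -0.16591478  0.24414545] 0.021104636491696898
[ 0.5827517  -0.16560166  0.24415522]
```

View pics/wov3.png

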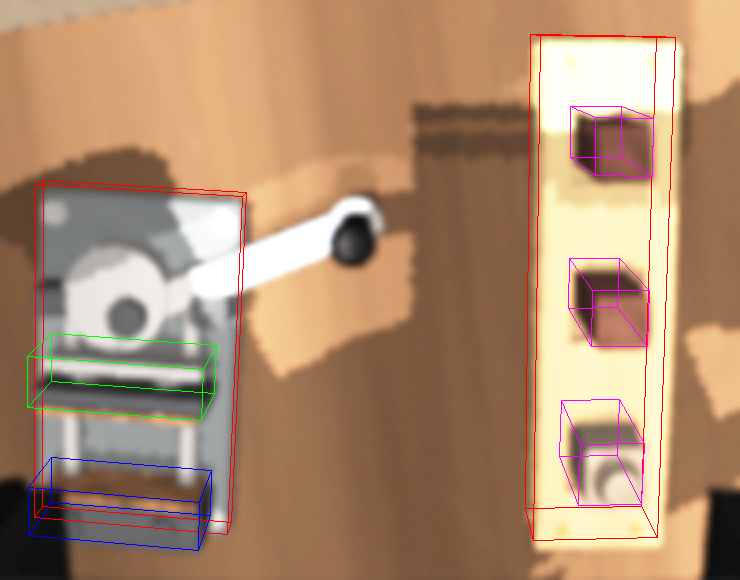

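Run:
```python
from pl import *
Rt=orient(38.2,45,-1);pick=np.array([.5817,-.2498,.037])
print(Rt.as_matrix().round(3))
go(pick-Rt.as_matrix()[:,0]*.11,Rt)
```

```text
[[ 0.556  0.618 -0.556]
 [ 0.437 -0.786 -0.437]
 [-0.707  0.    -0.707]]
t 2.6 pos [ 0.5828 -0.1656  0.2442] w 0.087 F [0.6 0.1 0.4] n 8
[[1.63, 0.85, 1.61, -0.02, 0.95, 0.0], [1.46, 0.84, 1.77, -0.02, 0.95, 0.0], [1.28, 0.84, 1.9, -0.02, 0.95, 0.0], [1.08, 0.84, 2.02, -0.02, 0.95, 0.0], [0.88, 0.83, 2.12, -0.02, 0.95, 0.0], [0.66, 0.83, 2.2, -0.02, 0.95, 0.0], [0.44, 0.83, 2.25, -0.02, 0.95, 0.0], [0.22, 0.82, 2.29, -0.02, 0.95, 0.0]]
```

Call:
send_rows(
  steps=[
    [[1.6,0.8,1.6,0,0.95,0],[1.4,0.8,1.8,0,0.95,0],[1.3,0.8,1.9,0,0.95,0],[1.1,0.8,2.0,0,0.95,0],[0.9,0.8,2.1,0,0.95,0],[0.7,0.8,2.2,0,0.95,0],[0.4,0.8,2.2,0,0.95,0],[0.2,0.8,2.3,0,0.95,0]],
  ],
  gripper=0,
  force=25,
)

```text
time: 3.27
position: [0.5393, -0.285, 0.1264]
tool_rot: [0.877, 0.307, -0.341, 0.14]
ft_force: [0.1, 0.5, -0.5]
grip_width: 0.0869
```

Call:
send_rows(
  steps=[
    [[0,0,0,0,0,0],[0,0,0,0,0,0]],
  ],
)

```text
time: 3.43
position: [0.5359, -0.2892, 0.1173]
tool_rot: [0.878, 0.305, -0.343, 0.133]
ft_force: [-0.5, 0.3, 1.1]
grip_width: 0.0872
```

```bash
cat > ref.py <<'E'
from pl import *
import sys
def tilt():
    p,Rr,o=cur();print("q",o['q'].round(2),"v",np.abs(o['joint_velocities']).max().round(3));print(Rr.as_matrix().round(3))
E
python3 - <<'E'
from pl import *
from ref import tilt
tilt()
from wr import *
p,Rt0,o=cur()
im,d=camera("wrist");im=cv2.cvtColor(im,cv2.COLOR_RGB2BGR);cv2.imwrite("pics/w4.png",im)
st=[.6145,-.2238,.667];bd=[.4846,-.1355,-2.56]
wov(im,p,Rt0,model(st,bd),(0,560,0,420),"pics/wov4.png",1.4)
Rt=orient(38.2,45,-1);pick=np.array([.5817,-.2498,.037])
go(pick-Rt.as_matrix()[:,0]*.05,Rt)
E
```

```text
q [-1.07  0.74  1.74  0.96  1.08 -0.85] v 0.107
[[ 0.578  0.627 -0.522]
 [ 0.445 -0.778 -0.443]
 [-0.684  0.024 -0.729]]
t 3.48 pos [ 0.5358 -0.2893  0.117 ] w 0.0868 F [-0.2 -0.7 -0.7] n 2
[[2.44, -0.17, 0.76, 0.12, -0.14, -0.04], [2.46, -0.15, 0.72, 0.12, -0.14, -0.04]]
```

View pics/wov4.png

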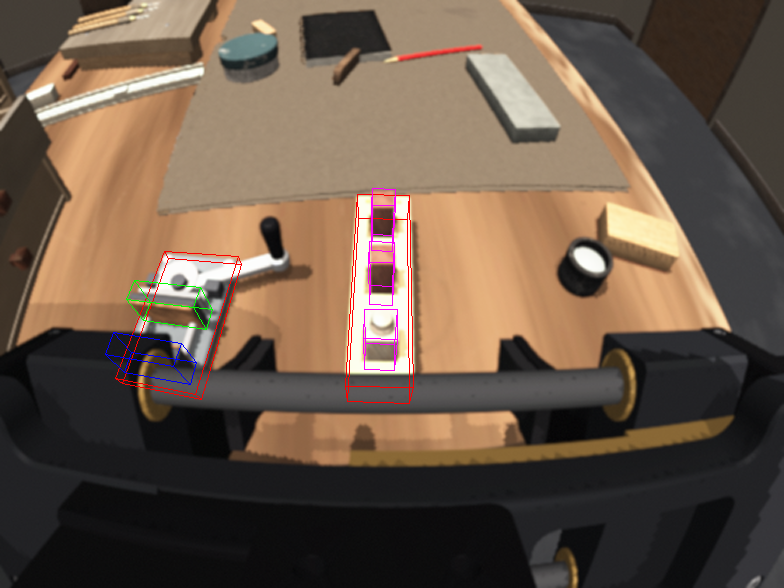

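Call:
send_rows(
  steps=[
    [[2.4,-0.2,0.8,0.1,-0.14,-0.04],[2.4,-0.15,0.7,0.1,-0.14,-0.04],[0,0,0,0,0,0],[0,0,0,0,0,0]],
  ],
)

```text
time: 3.82
position: [0.5581, -0.2688, 0.0778]
tool_rot: [0.871, 0.305, -0.36, 0.134]
ft_force: [0.3, -0.4, 0.7]
grip_width: 0.0871
```

Run:
```python
from pl import *
from ref import tilt
tilt()
Rt=orient(38.2,45,-1);pick=np.array([.5817,-.2498,.037])
go(pick,Rt,mm=12)
```

```text
q [-1.    0.8   1.74  1.    0.99 -0.86] v 0.057
[[ 0.555  0.628 -0.546]
 [ 0.435 -0.778 -0.454]
 [-0.71   0.015 -0.704]]
t 3.82 pos [ 0.5581 -0.2688  0.0778] w 0.0871 F [ 0.3 -0.4  0.7] n 5
[[1.01, -0.01, 0.15, 0.04, 0.01, 0.0], [1.01, -0.01, 0.15, 0.04, 0.01, 0.0], [1.0, -0.01, 0.15, 0.04, 0.01, 0.0], [1.0, -0.01, 0.15, 0.04, 0.01, 0.0], [1.0, -0.01, 0.15, 0.04, 0.01, 0.0]]
```

Call:
send_rows(
  steps=[
    [[1,0,0.15,0.05,0,0],[1,0,0.15,0.05,0,0],[1,0,0.15,0.05,0,0],[1,0,0.15,0.05,0,0],[0.9,0,0.1,0.03,0,0],[0,0,0,0,0,0],[0,0,0,0,0,0]],
  ],
)

```text
time: 4.4
position: [0.5869, -0.248, 0.0411]
tool_rot: [0.873, 0.301, -0.362, 0.129]
ft_force: [0.0, 0.0, 0.8]
grip_width: 0.0869
```

Run:
```python
from pl import *
from wr import *
Rt=orient(38.2,45,-1);pick=np.array([.5817,-.2498,.037])
go(pick,Rt,mm=12)
p,Rt0,o=cur();print(Rt0.as_matrix().round(3))
im,d=camera("wrist");im=cv2.cvtColor(im,cv2.COLOR_RGB2BGR)
st=[.6145,-.2238,.667];bd=[.4846,-.1355,-2.56]
wov(im,p,Rt0,model(st,bd)[:1]+model(st,bd)[-3:],(0,560,0,420),"pics/wov5.png",1.4)
im,d=camera("scene");im=cv2.cvtColor(im,cv2.COLOR_RGB2BGR);cv2.imwrite("pics/s5.png",cv2.resize(im[180:330,200:400],None,fx=4,fy=4,interpolation=2))
```

```text
t 4.4 pos [ 0.5869 -0.248   0.0411] w 0.0869 F [0.  0.  0.8] n 1
[[-0.08, -0.19, 0.66, 0.05, 0.04, -0.05]]
[[ 0.557  0.619 -0.554]
 [ 0.431 -0.786 -0.443]
 [-0.71   0.008 -0.704]]
```

View pics/wov5.png

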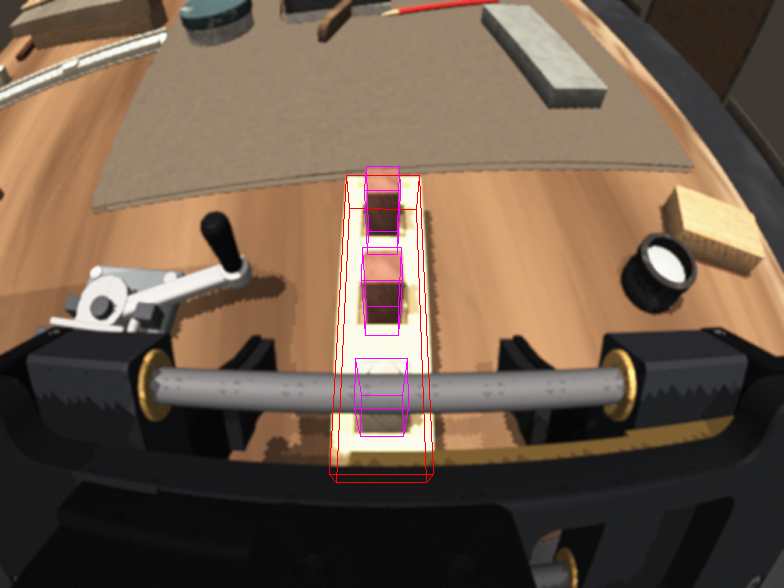

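View pics/s5.png

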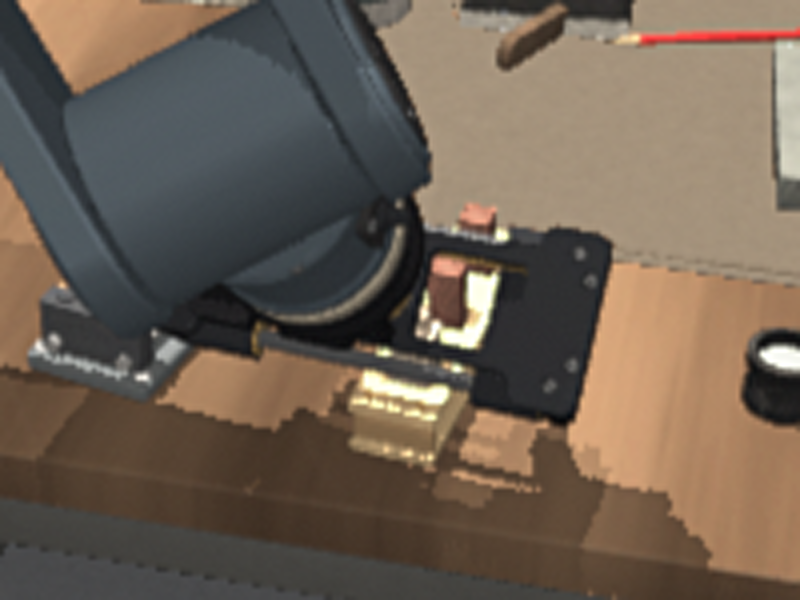

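Call:
send_rows(
  steps=[
    [[-0.05,-0.15,0.65,0.05,0.04,-0.05],[0,0,0,0,0,0]],
  ],
)

```text
time: 4.67
position: [0.5815, -0.2509, 0.0371]
tool_rot: [0.873, 0.302, -0.361, 0.125]
ft_force: [-0.7, -0.4, 0.7]
grip_width: 0.0872
```

Run:
```python
from pl import *
Rt=orient(38.2,45,-1);pick=np.array([.5817,-.2498,.037])
go(pick,Rt,mm=12)
```

```text
t 4.67 pos [ 0.5815 -0.2509  0.0371] w 0.0872 F [-0.7 -0.4  0.7] n 1
[[0.07, -0.07, -0.05, 0.0, 0.0, -0.01]]
```

Good; closing.

Call:
send_rows(
  steps=[
    [[0,0,0,0,0,0],[0,0,0,0,0,0],[0,0,0,0,0,0],[0,0,0,0,0,0],[0,0,0,0,0,0],[0,0,0,0,0,0]],
  ],
  gripper=1,
  force=25,
)

```text
time: 5.17
position: [0.5808, -0.253, 0.0375]
tool_rot: [0.874, 0.301, -0.361, 0.125]
ft_force: [-0.3, 0.9, -0.1]
grip_width: 0.0552
```

Run:
```python
from pl import *
from wr import *
p,Rt0,o=cur();print(o["position"],o["grip_width"],o["ft_force"],o["time"])
im,d=camera("wrist");im=cv2.cvtColor(im,cv2.COLOR_RGB2BGR)
st=[.6145,-.2238,.667];bd=[.4846,-.1355,-2.56]
wov(im,p,Rt0,model(st,bd)[:1]+model(st,bd)[-3:],(0,560,0,420),"pics/wov6.png",1.4)
Rt=Rt0
go(p+[0,0,.01],Rt,n=2);go(p+[0,0,.06],Rt,mm=12)
```

```text
[ 0.58075683 -0.25295582  0.03752065] 0.055201072452817045 [-0.2873781   0.94981313 -0.08577649] 5.1667
t 5.22 pos [ 0.5808 -0.253   0.0375] w 0.0508 F [ 0.1 -0.7 -0.2] n 2
[[-0.35, 0.0, -0.35, 0.0, 0.0, 0.0], [-0.35, 0.0, -0.35, 0.0, 0.0, 0.0]]
t 5.22 pos [ 0.5808 -0.253   0.0375] w 0.0508 F [ 0.1 -0.7 -0.2] n 5
[[-0.85, 0.0, -0.85, 0.0, 0.0, 0.0], [-0.85, 0.0, -0.85, 0.0, 0.0, 0.0], [-0.85, 0.0, -0.85, 0.0, 0.0, 0.0], [-0.85, 0.0, -0.85, 0.0, 0.0, 0.0], [-0.85, 0.0, -0.85, 0.0, 0.0, 0.0]]
```

View pics/wov6.png

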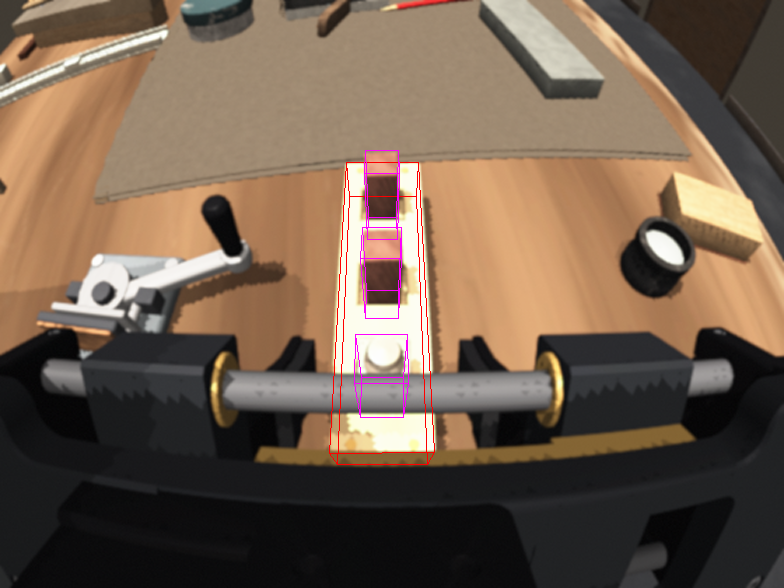

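Call:
send_rows(
  steps=[
    [[0,-0.1,0,0,0,0],[0,0,0,0,0,0],[0,0,0,0,0,0],[0,0,0,0,0,0],[0,0,0,0,0,0],[0,0,0,0,0,0]],
  ],
)

```text
time: 5.72
position: [0.5803, -0.2517, 0.0377]
tool_rot: [0.874, 0.301, -0.361, 0.125]
ft_force: [-0.8, 0.7, -0.2]
grip_width: 0.0187
```

Run:
```python
from pl import *
from wr import *
p,Rt0,o=cur();print(o["position"],o["grip_width"],o["ft_force"],o["time"])
im,d=camera("wrist");im=cv2.cvtColor(im,cv2.COLOR_RGB2BGR)
st=[.6145,-.2238,.667];bd=[.4846,-.1355,-2.56]
wov(im,p,Rt0,model(st,bd)[:1]+model(st,bd)[-3:],(100,460,100,370),"pics/wov7.png",2.2)
```

```text
[ 0.58025797 -0.25171901  0.03771446] 0.018722947211488174 [-0.80519917  0.7437603  -0.15495316] 5.7167
```

View pics/wov7.png

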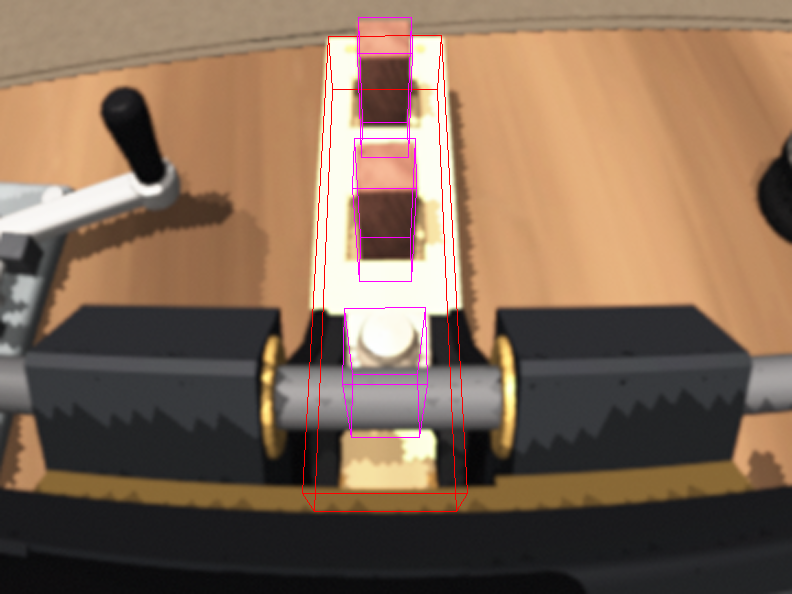

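Width 18.7 mm means the pads are square on the sides. Next I draw it straight up.

Call:
send_rows(
  steps=[
    [[-0.5,0,-0.5,0,0,0],[-0.6,0,-0.6,0,0,0],[-0.7,0,-0.7,0,0,0],[-0.7,0,-0.7,0,0,0]],
  ],
)

```text
time: 6.1
position: [0.5793, -0.2508, 0.0737]
tool_rot: [0.873, 0.302, -0.362, 0.123]
ft_force: [0.1, 0.0, 0.3]
grip_width: 0.0187
```

Run:
```python
from pl import *
p,Rt0,o=cur();print(o["position"],o["grip_width"],o["ft_force"],o["time"])
print(Rt0.as_matrix().round(3))
im,d=camera("scene");im=cv2.cvtColor(im,cv2.COLOR_RGB2BGR);cv2.imwrite("pics/s6.png",cv2.resize(im[180:330,200:400],None,fx=4,fy=4,interpolation=2))
go([.5803,-.2517,.102],orient(38.2,45,-1),mm=15)
```

```text
[ 0.57927313 -0.25079062  0.07365974] 0.018675507070500072 [0.11703591 0.01502472 0.30489061] 6.1
[[ 0.556  0.616 -0.558]
 [ 0.437 -0.788 -0.434]
 [-0.707 -0.003 -0.707]]
t 6.15 pos [ 0.5801 -0.2513  0.0759] w 0.0192 F [-0.6  1.   1.7] n 2
[[-0.93, 0.02, -0.92, -0.01, -0.01, -0.01], [-0.93, 0.02, -0.92, -0.01, -0.01, -0.01]]
```

View pics/s6.png

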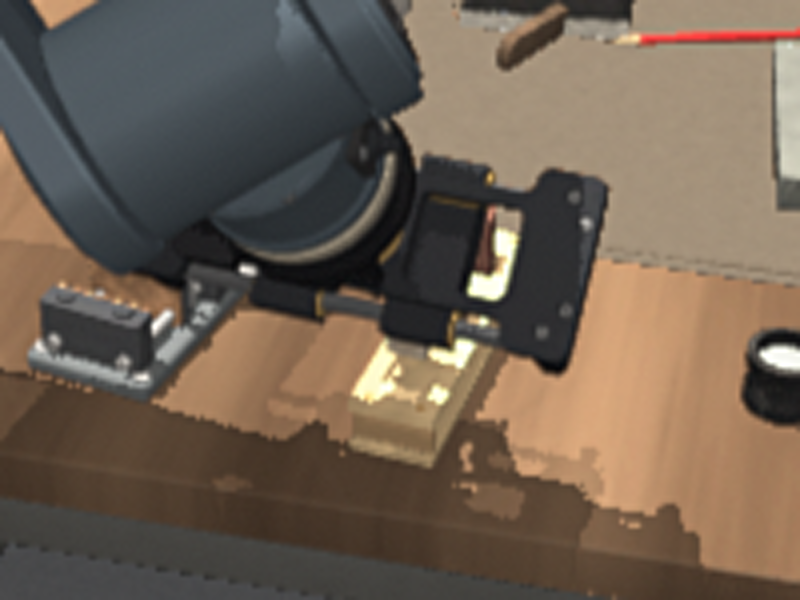

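Run:
```python
from pl import *
p,Rt0,o=cur()
print(rows(p,Rt0,np.array([.58,-.252,.15]),orient(38.2,45,-1),mm=20))
r=[];pp=np.array([.58,-.252,.15]);Ra=orient(38.2,45,-1)
N=16
for i in range(N):
    f=(i+1)/N;Rn=orient(38.2+(61-38.2)*f,45-90*f,-1)
    pn=np.array([.58,-.252,.15])*(1-f)+np.array([.652,-.016,.13])*f
    r.append([*(Ra.inv().apply(pn-pp)*100).round(2)+0.,*(np.degrees((Ra.inv()*Rn).as_rotvec())/6).round(2)+0.]);pp,Ra=pn,Rn
for i in (0,8):print([[float(v) for v in x] for x in r[i:i+8]])
```

```text
[[-1.32, 0.01, -1.3, 0.0, 0.0, -0.01], [-1.32, 0.01, -1.3, 0.0, 0.0, -0.01], [-1.32, 0.01, -1.3, 0.0, 0.0, -0.01], [-1.32, 0.01, -1.3, 0.0, 0.0, -0.01]]
[[0.98, -0.88, -0.81, -0.18, -0.94, -0.16], [0.91, -0.85, -0.92, -0.19, -0.94, -0.14], [0.83, -0.82, -1.02, -0.2, -0.94, -0.12], [0.74, -0.78, -1.11, -0.21, -0.94, -0.1], [0.63, -0.75, -1.2, -0.22, -0.94, -0.08], [0.52, -0.72, -1.27, -0.23, -0.94, -0.06], [0.39, -0.68, -1.33, -0.24, -0.94, -0.03], [0.26, -0.65, -1.38, -0.24, -0.94, -0.01]]
[[0.13, -0.61, -1.41, -0.24, -0.94, 0.01], [-0.02, -0.58, -1.44, -0.24, -0.94, 0.03], [-0.16, -0.54, -1.44, -0.23, -0.94, 0.06], [-0.3, -0.51, -1.43, -0.22, -0.94, 0.08], [-0.45, -0.47, -1.4, -0.21, -0.94, 0.1], [-0.59, -0.43, -1.36, -0.2, -0.94, 0.12], [-0.72, -0.4, -1.31, -0.19, -0.94, 0.14], [-0.85, -0.36, -1.24, -0.18, -0.94, 0.16]]
```

Call:
send_rows(
  steps=[
    [[-1.3,0,-1.3,0,0,0],[-1.3,0,-1.3,0,0,0],[-1.3,0,-1.3,0,0,0],[-1.3,0,-1.3,0,0,0],[0,0,0,0,0,0]],
  ],
)

```text
time: 6.57
position: [0.58, -0.2515, 0.156]
tool_rot: [0.874, 0.301, -0.361, 0.126]
ft_force: [0.2, 0.1, -0.3]
grip_width: 0.0188
```

Run:
```python
from pl import *
p,Rt0,o=cur();print(o["position"],o["grip_width"],o["ft_force"],o["time"])
im,d=camera("scene");im=cv2.cvtColor(im,cv2.COLOR_RGB2BGR);cv2.imwrite("pics/s7.png",cv2.resize(im[130:330,200:460],None,fx=3,fy=3,interpolation=2))
```

```text
[ 0.58000473 -0.25145797  0.1560178 ] 0.018791606626065868 [ 0.20432127  0.05088359 -0.30271588] 6.5667
```

View pics/s7.png

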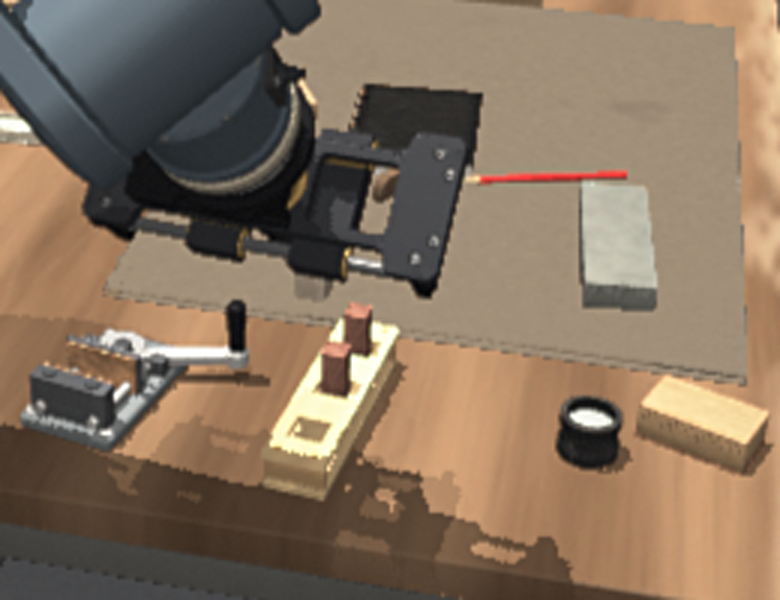

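The blank is out and upright, with its lower end at zoomed (312,288). The stand is undisturbed and opening 1 is empty at (310,428). Next I carry it to the mat while turning.

Call:
send_rows(
  steps=[
    [[0.98,-0.88,-0.81,-0.18,-0.94,-0.16],[0.91,-0.85,-0.92,-0.19,-0.94,-0.14],[0.83,-0.82,-1.02,-0.2,-0.94,-0.12],[0.74,-0.78,-1.11,-0.21,-0.94,-0.1],[0.63,-0.75,-1.2,-0.22,-0.94,-0.08],[0.52,-0.72,-1.27,-0.23,-0.94,-0.06],[0.39,-0.68,-1.33,-0.24,-0.94,-0.03],[0.26,-0.65,-1.38,-0.24,-0.94,-0.01]],
  ],
)

```text
time: 7.28
position: [0.6121, -0.1401, 0.1365]
tool_rot: [-0.63, -0.286, 0.658, -0.298]
ft_force: [-0.2, 0.3, -0.8]
grip_width: 0.0186
```

Call:
send_rows(
  steps=[
    [[0.13,-0.61,-1.41,-0.24,-0.94,0.01],[-0.02,-0.58,-1.44,-0.24,-0.94,0.03],[-0.16,-0.54,-1.44,-0.23,-0.94,0.06],[-0.3,-0.51,-1.43,-0.22,-0.94,0.08],[-0.45,-0.47,-1.4,-0.21,-0.94,0.1],[-0.59,-0.43,-1.36,-0.2,-0.94,0.12],[-0.72,-0.4,-1.31,-0.19,-0.94,0.14],[-0.85,-0.36,-1.24,-0.18,-0.94,0.16]],
  ],
)

```text
time: 7.95
position: [0.6502, -0.0149, 0.1149]
tool_rot: [-0.294, -0.18, 0.81, -0.474]
ft_force: [0.7, -0.6, -1.5]
grip_width: 0.0187
```

Run:
```python
from pl import *
from ref import tilt
tilt()
go([.652,-.016,.06],orient(61,-45,-1),mm=25)
im,d=camera("scene");im=cv2.cvtColor(im,cv2.COLOR_RGB2BGR);cv2.imwrite("pics/s8.png",cv2.resize(im[90:330,200:460],None,fx=3,fy=2.5,interpolation=2))
```

```text
q [ 0.1   0.99  1.08 -0.67  1.65  0.75] v 0.978
[[-0.378  0.874 -0.305]
 [-0.662 -0.486 -0.571]
 [-0.647 -0.014  0.762]]
t 7.95 pos [ 0.6502 -0.0149  0.1149] w 0.0187 F [ 0.7 -0.6 -1.5] n 3
[[1.19, 0.09, -1.39, 0.03, 0.26, 0.03], [1.22, 0.09, -1.36, 0.03, 0.26, 0.03], [1.26, 0.08, -1.33, 0.03, 0.26, 0.03]]
```

View pics/s8.png

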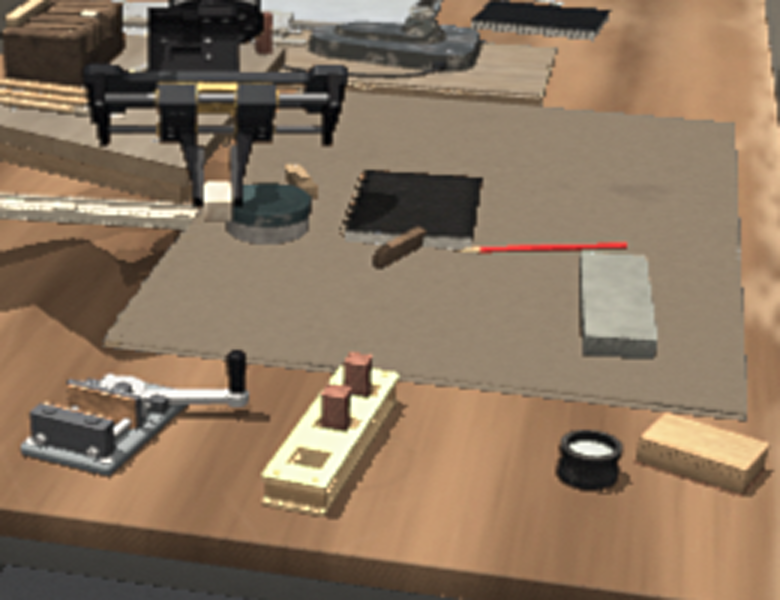

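Call:
send_rows(
  steps=[
    [[0,0,0,0,0,0],[1.2,0.1,-1.4,0,0.3,0],[1.2,0.1,-1.3,0,0.3,0],[1.2,0.1,-1.3,0,0.3,0],[0,0,0,0,0,0],[0,0,0,0,0,0]],
  ],
)

```text
time: 8.5
position: [0.6461, -0.0061, 0.0424]
tool_rot: [-0.324, -0.214, 0.795, -0.466]
ft_force: [-0.1, 0.9, 0.3]
grip_width: 0.0186
```

Run:
```python
from pl import *
from ref import tilt
tilt()
go([.652,-.016,.0165],orient(61,-45,-1),mm=10)
im,d=camera("scene");im=cv2.cvtColor(im,cv2.COLOR_RGB2BGR);cv2.imwrite("pics/s9.png",cv2.resize(im[90:210,220:370],None,fx=5,fy=5,interpolation=2))
```

```text
q [ 0.09  1.04  1.13 -0.61  1.51  0.77] v 0.031
[[-0.355  0.88  -0.315]
 [-0.602 -0.473 -0.643]
 [-0.715 -0.038  0.698]]
t 8.5 pos [ 0.6461 -0.0061  0.0424] w 0.0186 F [-0.1  0.9  0.3] n 3
[[0.75, 0.36, -0.45, 0.11, -0.04, 0.06], [0.75, 0.35, -0.46, 0.11, -0.04, 0.06], [0.75, 0.34, -0.47, 0.11, -0.04, 0.06]]
```

View pics/s9.png

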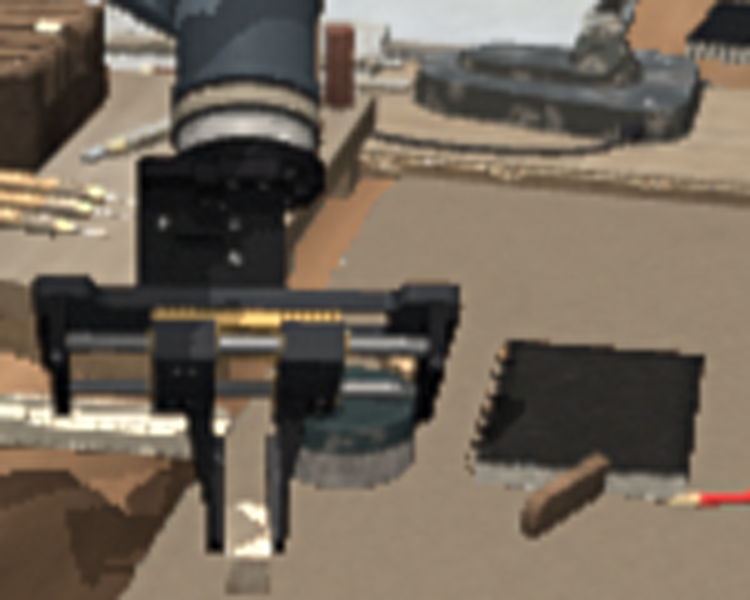

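Call:
send_rows(
  steps=[
    [[0.6,0,-0.6,0.11,-0.04,0.06],[0.6,0,-0.6,0.11,-0.04,0.06],[0.3,0,-0.3,0.1,-0.04,0.06],[0,0,0,0,0,0],[0,0,0,0,0,0]],
  ],
)

```text
time: 8.97
position: [0.647, -0.0069, 0.0223]
tool_rot: [-0.331, -0.191, 0.796, -0.47]
ft_force: [1.2, -0.5, -0.5]
grip_width: 0.0188
```

Run:
```python
from pl import *
from ref import tilt
tilt()
p,r,o=cur()
go([p[0],p[1],.0165],orient(61,-45,-1),mm=10)
im,d=camera("scene");im=cv2.cvtColor(im,cv2.COLOR_RGB2BGR);cv2.imwrite("pics/s10.png",cv2.resize(im[120:210,220:340],None,fx=6,fy=6,interpolation=2))
```

```text
q [ 0.09  1.06  1.13 -0.63  1.48  0.84] v 0.01
[[-0.339  0.874 -0.347]
 [-0.621 -0.485 -0.616]
 [-0.707  0.007  0.707]]
t 8.97 pos [ 0.647  -0.0069  0.0223] w 0.0188 F [ 1.2 -0.5 -0.5] n 1
[[0.41, 0.0, -0.41, -0.05, 0.0, -0.04]]
```

View pics/s10.png

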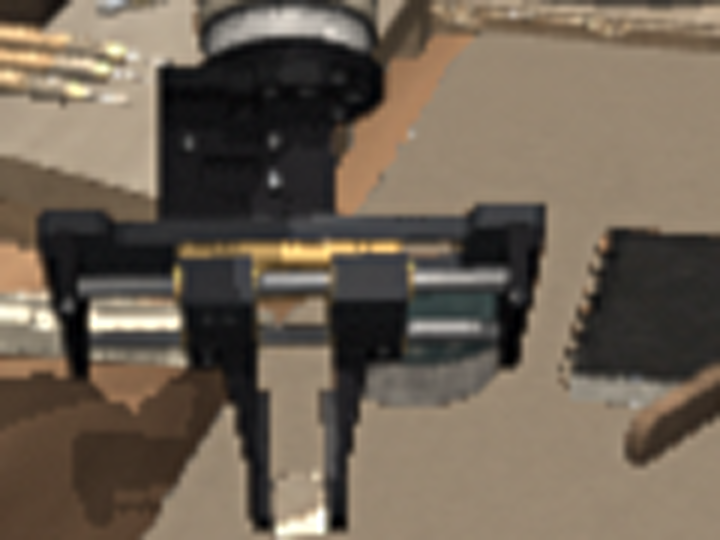

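Call:
send_rows(
  steps=[
    [[0.25,0,-0.25,-0.05,0,-0.04],[0.2,0,-0.2,0,0,0],[0,0,0,0,0,0]],
  ],
)

```text
time: 9.27
position: [0.6476, -0.0064, 0.0161]
tool_rot: [-0.33, -0.194, 0.796, -0.469]
ft_force: [-0.3, 0.2, -0.5]
grip_width: 0.0188
```

Call:
send_rows(
  steps=[
    [[0.1,0,-0.1,0,0,0],[0,0,0,0,0,0]],
  ],
)

```text
time: 9.43
position: [0.6479, -0.0065, 0.0147]
tool_rot: [-0.33, -0.194, 0.796, -0.469]
ft_force: [-0.4, -0.1, 0.3]
grip_width: 0.0192
```

Call:
send_rows(
  steps=[
    [[0.1,0,-0.1,0,0,0],[0,0,0,0,0,0]],
  ],
)

```text
time: 9.6
position: [0.6481, -0.0066, 0.0146]
tool_rot: [-0.33, -0.193, 0.796, -0.47]
ft_force: [0.7, 1.0, 1.0]
grip_width: 0.0187
```

Call:
send_rows(
  steps=[
    [[0,0,0,0,0,0],[0,0,0,0,0,0],[0,0,0,0,0,0],[0,0,0,0,0,0]],
  ],
  gripper=0.4,
)

```text
time: 9.93
position: [0.6485, -0.0067, 0.0148]
tool_rot: [-0.33, -0.193, 0.796, -0.47]
ft_force: [-0.3, -0.1, -0.2]
grip_width: 0.0379
```

Run:
```python
from pl import *
from wr import *
p,r,o=cur();print(p,o["grip_width"],o["ft_force"])
im,d=camera("scene");im=cv2.cvtColor(im,cv2.COLOR_RGB2BGR);cv2.imwrite("pics/s11.png",cv2.resize(im[120:210,220:340],None,fx=6,fy=6,interpolation=2))
im,d=camera("wrist");im=cv2.cvtColor(im,cv2.COLOR_RGB2BGR);cv2.imwrite("pics/w11.png",im)
```

```text
[ 0.64848644 -0.00669176  0.01481343] 0.03785167673885491 [-0.31601302 -0.12516059 -0.22654619]
```

View pics/s11.png

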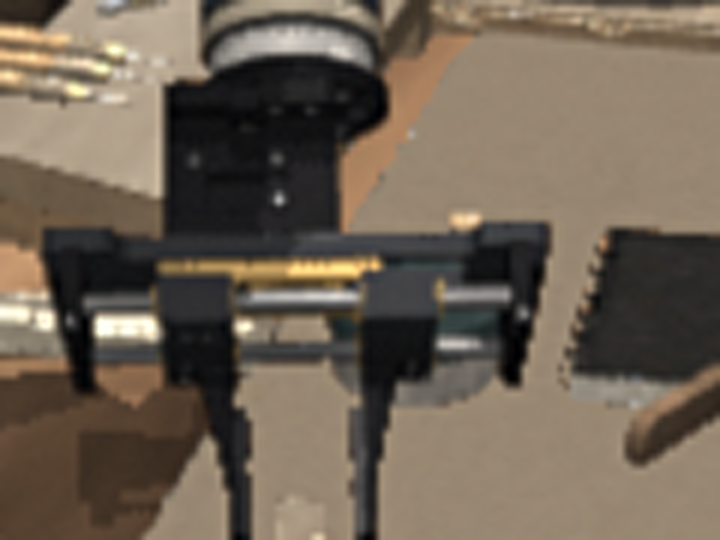

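View pics/w11.png

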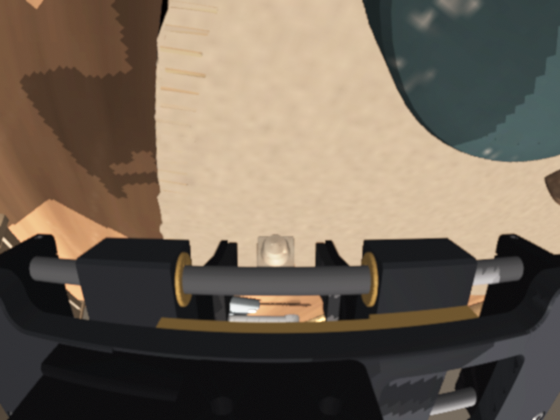

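Call:
send_rows(
  steps=[
    [[-1,0,0,0,0,0],[-2,0,0,0,0,0],[-2.5,0,0,0,0,0],[-2.5,0,0,0,0,0],[-2.5,0,0,0,0,0],[-2.5,0,0,0,0,0]],
  ],
  gripper=0.1,
)

```text
time: 10.53
position: [0.6899, 0.0745, 0.1061]
tool_rot: [-0.324, -0.196, 0.8, -0.466]
ft_force: [0.6, -0.1, -0.3]
grip_width: 0.077
```

Run:
```python
from pl import *
from wr import *
p,r,o=cur();print(p,o["grip_width"],o["ft_force"],o["time"])
for n in ("scene","top"):
    im,d=camera(n);im=cv2.cvtColor(im,cv2.COLOR_RGB2BGR);cv2.imwrite(f"pics/{n}12.png",im);np.save(f"pics/{n}12.npy",d)
im=cv2.imread("pics/scene12.png");cv2.imwrite("pics/s12.png",cv2.resize(im[120:240,200:340],None,fx=5,fy=5,interpolation=2))
im=cv2.imread("pics/top12.png");cv2.imwrite("pics/t12.png",cv2.resize(im[130:260,170:310],None,fx=5,fy=4.5,interpolation=2))
# plan
N=16;pp,Ra=p,r;out=[]
pe=np.array([.648,-.007,.0])-orient(61,45,-1).as_matrix()[:,0]*.12+[0,0,.05];print("end",pe)
for i in range(N):
    f=(i+1)/N;Rn=orient(61,-45+90*f,-1);pn=p*(1-f)+pe*f+np.array([0,0,.06])*np.sin(np.pi*f)
    out.append([*(Ra.inv().apply(pn-pp)*100).round(1)+0.,*(np.degrees((Ra.inv()*Rn).as_rotvec())/6).round(2)+0.]);pp,Ra=pn,Rn
for i in (0,8):print([[float(v) for v in x] for x in out[i:i+8]])
```

```text
[0.68986195 0.07452608 0.10609023] 0.07697671905618415 [ 0.59888201 -0.05457019 -0.26108718] 10.5333
end [ 0.60686254 -0.08121394  0.13485281]
[[-0.2, 0.0, 1.7, 0.04, 1.01, 0.11], [-0.3, 0.0, 1.7, 0.0, 0.94, 0.0], [-0.4, 0.0, 1.6, 0.0, 0.94, 0.0], [-0.4, 0.0, 1.5, 0.0, 0.94, 0.0], [-0.4, 0.0, 1.4, 0.0, 0.94, 0.0], [-0.4, 0.0, 1.3, 0.0, 0.94, 0.0], [-0.3, 0.0, 1.2, 0.0, 0.94, 0.0], [-0.2, 0.0, 1.1, 0.0, 0.94, 0.0]]
[[-0.1, 0.0, 1.1, 0.0, 0.94, 0.0], [0.1, 0.0, 1.1, 0.0, 0.94, 0.0], [0.2, 0.0, 1.2, 0.0, 0.94, 0.0], [0.2, 0.0, 1.2, 0.0, 0.94, 0.0], [0.3, 0.0, 1.3, 0.0, 0.94, 0.0], [0.2, 0.0, 1.4, 0.0, 0.94, 0.0], [0.2, 0.0, 1.4, 0.0, 0.94, 0.0], [0.1, 0.0, 1.5, 0.0, 0.94, 0.0]]
```

View pics/s12.png

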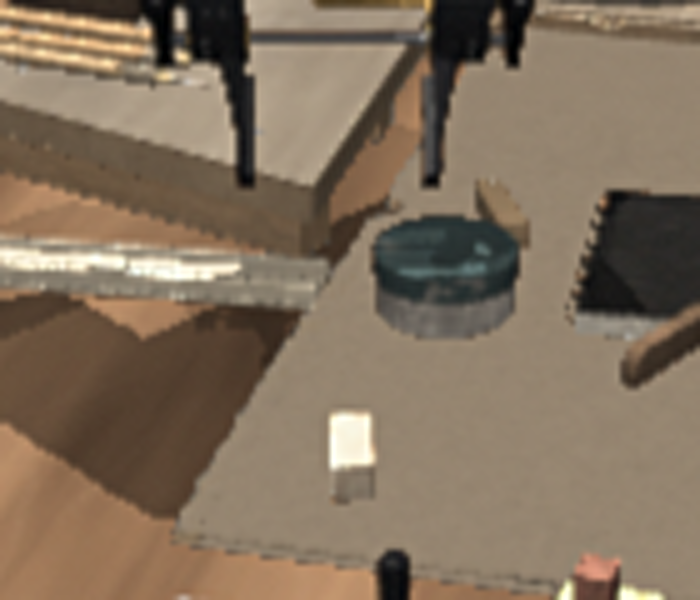

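View pics/t12.png

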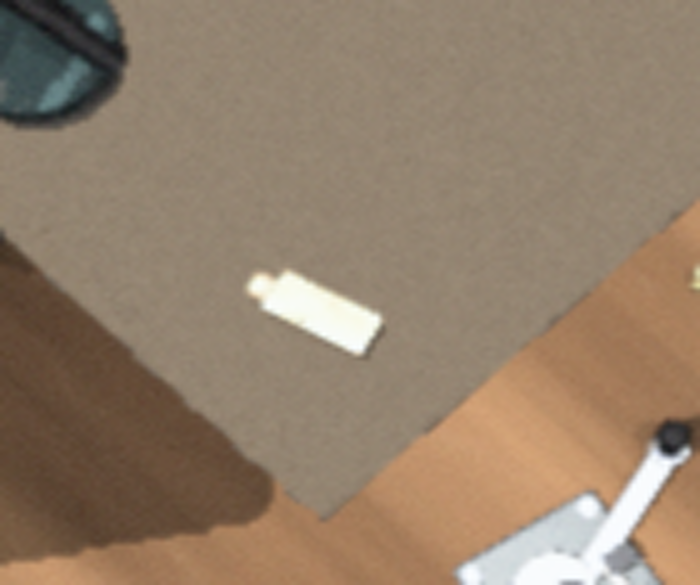

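The blank lies on its side on the mat. In the top zoom its knob end is at (260,285) and its flat face near (372,335). Next I fit its pose.

```bash
python3 - <<'E'
from fit import *
# blank frame here: x along axis toward knob, origin centre of face
bx=[((0,.045),(-.0095,.0095),(.007,.026)),((.045,.056),(-.0065,.0065),(.010,.023))]
im=cv2.imread("pics/top12.png");h=cv2.cvtColor(im,cv2.COLOR_BGR2HSV)
roi=(205,255,175,215);m=np.zeros(im.shape[:2],bool);x0,x1,y0,y1=roi
g=im[...,0].astype(int)
sub=im[y0:y1,x0:x1].astype(int).min(2);print(np.percentile(sub,[5,50,90]))
m[y0:y1,x0:x1]=sub>150
r=fit("top",m,bx,roi,[.627,-.042,np.radians(61)]);print("top",r,np.degrees(r[0][2]))
im2=cv2.imread("pics/scene12.png");roi2=(255,285,195,228);m2=np.zeros(im2.shape[:2],bool);x0,x1,y0,y1=roi2
d=np.load("pics/scene12.npy");C=cloud("scene",d)
m2[y0:y1,x0:x1]=(C[y0:y1,x0:x1,2]>.012)
r2=fit("scene",m2,bx,roi2,r[0]);print("scene",r2,np.degrees(r2[0][2]))
dt=np.load("pics/top12.npy");Ct=cloud("top",dt);mm=m.copy();print("top z",np.median(Ct[mm],0))
from ov import ov
ov("top",im,[(r[0],b,(0,0,255)) for b in bx],(200,260,170,220),"pics/ov12t.png",10)
ov("scene",im2,[(r[0],b,(0,0,255)) for b in bx],(240,300,190,235),"pics/ov12s.png",10)
E
cd pics; python3 -c "
import cv2,numpy as np
a,b=cv2.imread('ov12t.png'),cv2.imread('ov12s.png')
cv2.imwrite('ov12.png',cv2.resize(np.vstack([a,b]),None,fx=.6,fy=.6))"
```

```text
[111.  114.  221.1]
top (array([ 0.63612114, -0.03087564,  1.07551793]), np.float64(45.149019607843144), np.float64(258.0)) 61.62263838889369
scene (array([ 0.63617491, -0.03003091,  1.06192431]), np.float64(36.49019607843137), np.float64(132.0)) 60.84378101992963
top z [ 0.64661141 -0.01007524  0.02532074]
```

View pics/ov12.png

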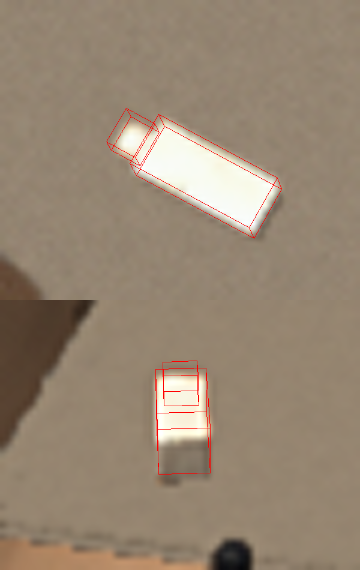

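Call:
send_rows(
  steps=[
    [[-0.2,0,1.7,0,0.95,0.1],[-0.3,0,1.7,0,0.94,0],[-0.4,0,1.6,0,0.94,0],[-0.4,0,1.5,0,0.94,0],[-0.4,0,1.4,0,0.94,0],[-0.4,0,1.3,0,0.94,0],[-0.3,0,1.2,0,0.94,0],[-0.2,0,1.1,0,0.94,0]],
  ],
)

```text
time: 11.3
position: [0.6405, 0.0019, 0.1611]
tool_rot: [0.61, 0.372, -0.604, 0.354]
ft_force: [0.6, -0.0, -0.4]
grip_width: 0.078
```

Call:
send_rows(
  steps=[
    [[-0.1,0,1.1,0,0.94,0],[0.1,0,1.1,0,0.94,0],[0.2,0,1.2,0,0.94,0],[0.2,0,1.2,0,0.94,0],[0.3,0,1.3,0,0.94,0],[0.2,0,1.4,0,0.94,0],[0.2,0,1.4,0,0.94,0],[0.1,0,1.5,0,0.94,0]],
  ],
)

```text
time: 11.97
position: [0.5925, -0.082, 0.1161]
tool_rot: [0.806, 0.473, -0.308, 0.18]
ft_force: [-0.4, 1.3, -0.8]
grip_width: 0.0782
```

Run:
```python
from pl import *
from ref import tilt
tilt()
Rt=orient(61.3,45,-1);g=np.array([.643,-.0178,.0155])
go(g-Rt.as_matrix()[:,0]*.07,Rt,mm=20)
```

```text
q [-0.73  0.76  1.74  0.94  1.12 -0.86] v 1.491
[[ 0.364  0.873 -0.326]
 [ 0.651 -0.489 -0.581]
 [-0.667 -0.001 -0.745]]
t 11.97 pos [ 0.5925 -0.082   0.1161] w 0.0782 F [-0.4  1.3 -0.8] n 4
[[1.43, 0.33, 0.43, -0.02, -0.13, -0.02], [1.44, 0.33, 0.41, -0.02, -0.13, -0.02], [1.45, 0.33, 0.39, -0.02, -0.13, -0.02], [1.45, 0.34, 0.37, -0.02, -0.13, -0.02]]
```

Call:
send_rows(
  steps=[
    [[0,0,0,0,0,0],[0,0,0,0,0,0],[1.4,0.3,0.4,0,-0.13,0],[1.4,0.3,0.4,0,-0.13,0],[1.4,0.3,0.4,0,-0.13,0],[0,0,0,0,0,0],[0,0,0,0,0,0]],
  ],
)

```text
time: 12.55
position: [0.6057, -0.0686, 0.073]
tool_rot: [0.8, 0.465, -0.332, 0.183]
ft_force: [-0.2, 0.2, 0.1]
grip_width: 0.0783
```

Run:
```python
from pl import *
from ref import tilt
from wr import *
tilt()
Rt=orient(61.3,45,-1);g=np.array([.643,-.0178,.0155])
go(g-Rt.as_matrix()[:,0]*.03,Rt,mm=14)
go(g,Rt,mm=14)
p,Rr,o=cur()
im,d=camera("wrist");im=cv2.cvtColor(im,cv2.COLOR_RGB2BGR)
b=[.6361,-.0304,np.radians(61.3)]
wov(im,p,Rr,[(b,((0,.045),(-.0095,.0095),(.007,.026)),(0,0,255)),(b,((.045,.056),(-.0065,.0065),(.010,.023)),(0,0,255))],(100,460,100,370),"pics/wov13.png",2.2)
```

```text
q [-0.68  0.82  1.73  0.96  1.03 -0.85] v 0.038
[[ 0.346  0.866 -0.361]
 [ 0.623 -0.5   -0.602]
 [-0.702 -0.017 -0.712]]
t 12.55 pos [ 0.6057 -0.0686  0.073 ] w 0.0783 F [-0.2  0.2  0.1] n 4
[[1.37, 0.2, -0.08, -0.07, -0.02, -0.01], [1.37, 0.2, -0.08, -0.07, -0.02, -0.01], [1.37, 0.2, -0.09, -0.07, -0.02, -0.01], [1.37, 0.21, -0.09, -0.07, -0.02, -0.01]]
t 12.55 pos [ 0.6057 -0.0686  0.073 ] w 0.0783 F [-0.2  0.2  0.1] n 7
[[1.21, 0.11, -0.04, -0.04, -0.01, -0.01], [1.21, 0.11, -0.05, -0.04, -0.01, -0.01], [1.21, 0.11, -0.05, -0.04, -0.01, -0.01], [1.21, 0.12, -0.05, -0.04, -0.01, -0.01], [1.21, 0.12, -0.05, -0.04, -0.01, -0.01], [1.21, 0.12, -0.05, -0.04, -0.01, -0.01], [1.21, 0.12, -0.05, -0.04, -0.01, -0.01]]
```

View pics/wov13.png

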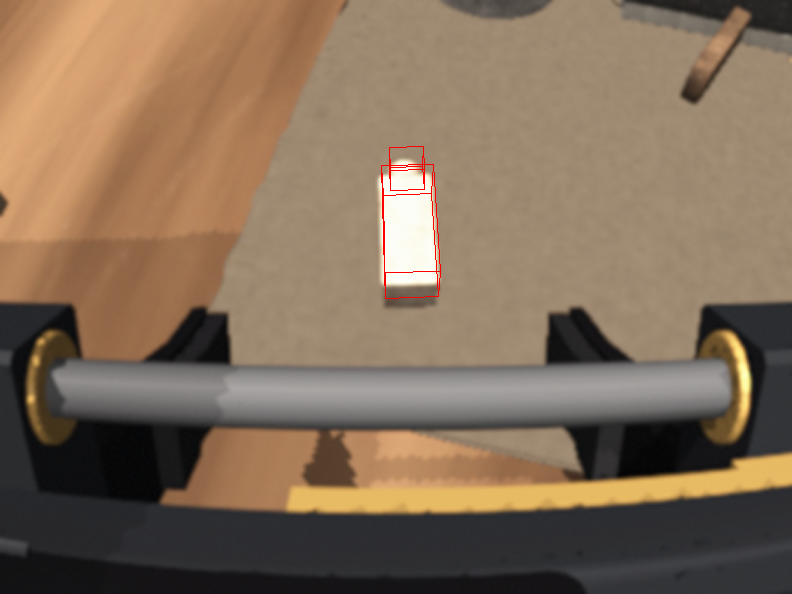

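Call:
send_rows(
  steps=[
    [[1.2,0.12,-0.05,-0.05,0,0],[1.2,0.12,-0.05,-0.05,0,0],[1.2,0.12,-0.05,-0.05,0,0],[1.2,0.12,-0.05,-0.05,0,0],[1.2,0.12,-0.05,-0.05,0,0],[0,0,0,0,0,0],[0,0,0,0,0,0]],
  ],
)

```text
time: 13.18
position: [0.6357, -0.0277, 0.0312]
tool_rot: [0.797, 0.47, -0.325, 0.196]
ft_force: [0.4, 0.3, 0.5]
grip_width: 0.0785
```

Run:
```python
from pl import *
from ref import tilt
tilt()
Rt=orient(61.3,45,-1);g=np.array([.6423,-.0191,.0155])
go(g,Rt,mm=14)
```

```text
q [-0.58  0.9   1.71  1.05  0.96 -0.91] v 0.027
[[ 0.346  0.877 -0.333]
 [ 0.622 -0.48  -0.619]
 [-0.702  0.007 -0.712]]
t 13.18 pos [ 0.6357 -0.0277  0.0312] w 0.0785 F [0.4 0.3 0.5] n 2
[[0.93, 0.07, 0.18, 0.02, -0.03, -0.02], [0.93, 0.08, 0.18, 0.02, -0.03, -0.02]]
```

Call:
send_rows(
  steps=[
    [[0.9,0.1,0.2,0.02,-0.03,-0.02],[0.7,0,0.15,0.02,-0.03,-0.02],[0,0,0,0,0,0],[0,0,0,0,0,0]],
  ],
)

```text
time: 13.52
position: [0.6414, -0.0198, 0.0155]
tool_rot: [0.795, 0.471, -0.329, 0.195]
ft_force: [0.5, 0.9, -0.3]
grip_width: 0.0782
```

Run:
```python
from pl import *
from wr import *
Rt=orient(61.3,45,-1);g=np.array([.6423,-.0191,.0155])
go(g,Rt,mm=14)
p,Rr,o=cur()
im,d=camera("wrist");im=cv2.cvtColor(im,cv2.COLOR_RGB2BGR)
b=[.6361,-.0304,np.radians(61.3)]
wov(im,p,Rr,[(b,((0,.045),(-.0095,.0095),(.007,.026)),(0,0,255)),(b,((.045,.056),(-.0065,.0065),(.010,.023)),(0,0,255))],(100,460,100,370),"pics/wov14.png",2.2)
im,d=camera("scene");im=cv2.cvtColor(im,cv2.COLOR_RGB2BGR);cv2.imwrite("pics/s14.png",cv2.resize(im[120:280,200:380],None,fx=4,fy=3.7,interpolation=2))
```

```text
t 13.52 pos [ 0.6414 -0.0198  0.0155] w 0.0782 F [ 0.5  0.9 -0.3] n 1
[[0.07, 0.05, -0.08, 0.0, 0.0, 0.0]]
```

View pics/wov14.png

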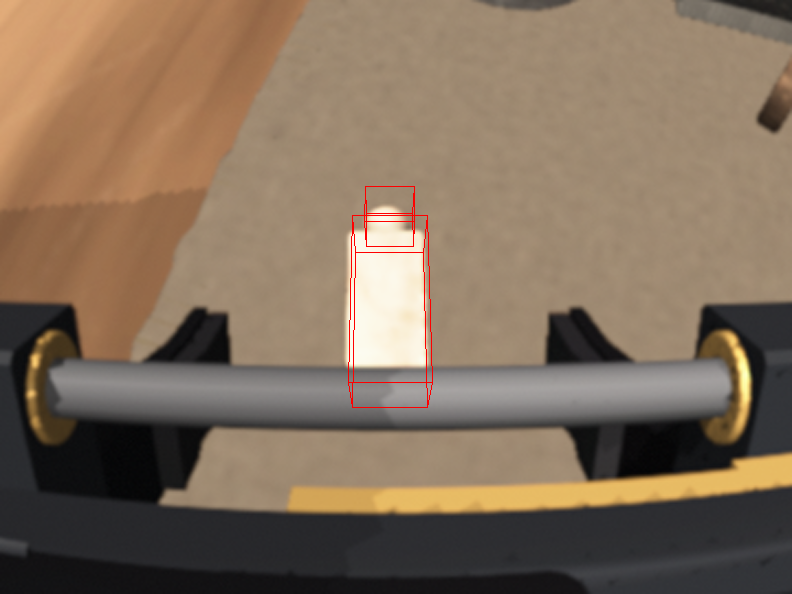

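View pics/s14.png

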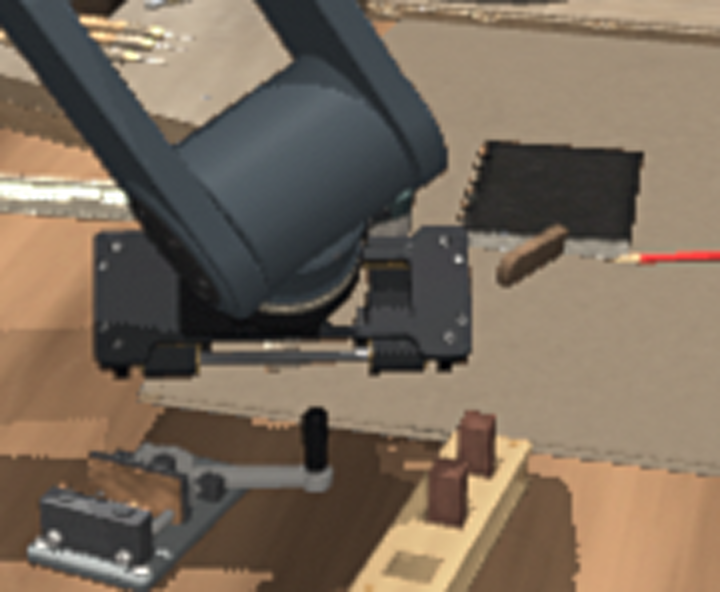

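Call:
send_rows(
  steps=[
    [[0,0,0,0,0,0],[0,0,0,0,0,0],[0,0,0,0,0,0],[0,0,0,0,0,0],[0,0,0,0,0,0],[0,0,0,0,0,0],[0,0,0,0,0,0],[0,0,0,0,0,0]],
  ],
  gripper=1,
  force=30,
)

```text
time: 14.28
position: [0.6418, -0.0218, 0.0172]
tool_rot: [0.796, 0.469, -0.329, 0.196]
ft_force: [0.7, -0.1, 0.8]
grip_width: 0.0329
```

Call:
send_rows(
  steps=[
    [[0,0,0,0,0,0],[0,0,0,0,0,0],[0,0,0,0,0,0]],
  ],
)

```text
time: 14.53
position: [0.6417, -0.0217, 0.0173]
tool_rot: [0.796, 0.47, -0.329, 0.196]
ft_force: [0.4, -0.2, -0.3]
grip_width: 0.0186
```

Run:
```python
from pl import *
from wr import *
p,Rr,o=cur();print(p,o["grip_width"],o["ft_force"],o["time"])
M=Rr.as_matrix();print(M.round(3))
im,d=camera("wrist");im=cv2.cvtColor(im,cv2.COLOR_RGB2BGR);np.save("pics/w15.npy",d);cv2.imwrite("pics/w15.png",im)
cv2.imwrite("pics/w15z.png",cv2.resize(im[160:310,200:350],None,fx=5,fy=4,interpolation=2))
```

```text
[ 0.64171752 -0.02171452  0.01725639] 0.01862844630541182 [ 0.35930909 -0.20090446 -0.29750849] 14.5333
[[ 0.343  0.876 -0.34 ]
 [ 0.618 -0.483 -0.62 ]
 [-0.707  0.002 -0.707]]
```

View pics/w15z.png

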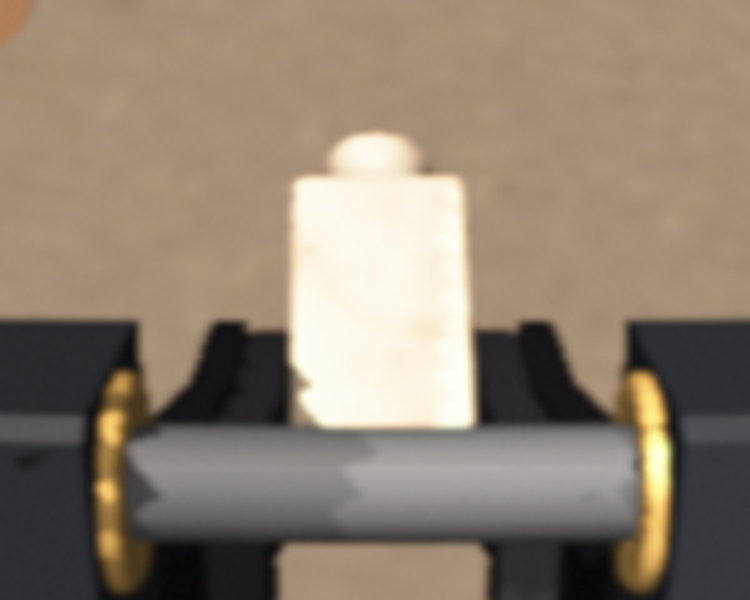

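Run:
```python
from pl import *
from wr import *
p,Rr,o=cur()
d=np.load("pics/w15.npy")
u=np.array([.480,.877,0])
for z in (.024,.026):
    s=wray([(275.6,204.5)],z,p,Rr)[0];f=s-.045*u
    print(z,"shoulder",s.round(4),"face-est u rel TCP",((f-p)@u).round(4),"abs",f.round(4))
A=np.array([.6361,-.0304,.0165]);print("top/scene",((A-p)@u).round(4))
# depth cloud in tool frame for blank top surface
K=camera_params("wrist")["intrinsics"];T=np.array(camera_params("wrist")["T_tool_cam"])
vv,uu=np.mgrid[207:260,262:290];dd=d[207:260,262:290]
e=np.c_[uu.ravel()-K[0,2],vv.ravel()-K[1,2]];r=np.hypot(*e.T);th=r/K[0,0]
ray=np.c_[e/r[:,None]*np.sin(th)[:,None],np.cos(th)];P=ray/ray[:,2:]*dd.reshape(-1,1)
W=Rr.apply(P@T[:3,:3].T+T[:3,3])+p
print("top surf z",np.percentile(W[:,2],[5,25,50,75,95]).round(4),"u",((W-p)@u).min().round(4),((W-p)@u).max().round(4))
```

```text
0.024 shoulder [0.6564 0.0053 0.024 ] face-est u rel TCP -0.0142 abs [ 0.6348 -0.0341  0.024 ]
0.026 shoulder [0.6558 0.0043 0.026 ] face-est u rel TCP -0.0154 abs [ 0.6342 -0.0352  0.026 ]
top/scene -0.0103
top surf z [0.0259 0.0264 0.0268 0.0272 0.0278] u -0.0661 0.028
```

Run:
```python
from pl import *
p,Rr,o=cur();print(p,o["time"])
A=np.array([.645,-.03,.11]);pp=A;Ra=orient(61,45,-1);B=np.array([.4878,-.1335,.15]);N=17;out=[]
print(rows(p,Rr,A,Rr,mm=25))
for i in range(N):
    f=(i+1)/N;Rn=orient(61+(33.3-61)*f,45-90*f,-1);pn=A*(1-f)+B*f
    out.append([*(Ra.inv().apply(pn-pp)*100).round(2)+0.,*(np.degrees((Ra.inv()*Rn).as_rotvec())/6).round(2)+0.]);pp,Ra=pn,Rn
for i in (0,8,16):print([[float(v) for v in x] for x in out[i:i+8]])
```

```text
[ 0.64171103 -0.02172321  0.01728302] 14.5833
[[-1.74, 0.18, -1.54, 0.0, 0.0, 0.0], [-1.74, 0.18, -1.54, 0.0, 0.0, 0.0], [-1.74, 0.18, -1.54, 0.0, 0.0, 0.0], [-1.74, 0.18, -1.54, 0.0, 0.0, 0.0]]
[[-0.86, -0.51, 0.53, 0.2, -0.88, 0.18], [-0.82, -0.49, 0.62, 0.22, -0.88, 0.16], [-0.76, -0.46, 0.7, 0.23, -0.88, 0.14], [-0.7, -0.43, 0.78, 0.24, -0.88, 0.12], [-0.63, -0.4, 0.85, 0.25, -0.88, 0.1], [-0.55, -0.37, 0.91, 0.26, -0.88, 0.07], [-0.47, -0.34, 0.97, 0.27, -0.88, 0.05], [-0.38, -0.31, 1.02, 0.27, -0.88, 0.03]]
[[-0.28, -0.28, 1.06, 0.27, -0.88, 0.0], [-0.19, -0.25, 1.09, 0.27, -0.88, -0.03], [-0.08, -0.22, 1.11, 0.27, -0.88, -0.05], [0.02, -0.19, 1.12, 0.26, -0.88, -0.07], [0.13, -0.16, 1.11, 0.25, -0.88, -0.1], [0.23, -0.12, 1.1, 0.24, -0.88, -0.12], [0.33, -0.09, 1.08, 0.23, -0.88, -0.14], [0.43, -0.06, 1.04, 0.22, -0.88, -0.16]]
[[0.53, -0.03, 1.0, 0.2, -0.88, -0.18]]
```

Call:
send_rows(
  steps=[
    [[-1.2,0,-1.2,0,0,0],[-1.7,0.2,-1.6,0,0,0],[-1.7,0.2,-1.6,0,0,0],[-1.7,0.2,-1.6,0,0,0],[0,0,0,0,0,0]],
  ],
)

```text
time: 15.0
position: [0.6444, -0.0257, 0.1043]
tool_rot: [0.795, 0.471, -0.331, 0.193]
ft_force: [0.5, 0.1, -0.7]
grip_width: 0.0189
```

Run:
```python
from pl import *
from wr import *
p,Rr,o=cur();print(p,o["grip_width"],o["ft_force"],o["time"])
im,d=camera("wrist");im=cv2.cvtColor(im,cv2.COLOR_RGB2BGR);cv2.imwrite("pics/w16.png",im[100:320,130:430])
```

```text
[ 0.64437581 -0.02573434  0.10428589] 0.01887486957660695 [ 0.49881025  0.059189   -0.74511152] 15.0
```

View pics/w16.png

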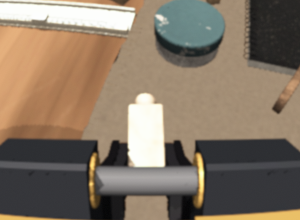

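Held firmly and it did not rotate. Next I carry it to above the slot while turning it knob down.

Call:
send_rows(
  steps=[
    [[-0.86,-0.51,0.53,0.2,-0.88,0.18],[-0.82,-0.49,0.62,0.22,-0.88,0.16],[-0.76,-0.46,0.7,0.23,-0.88,0.14],[-0.7,-0.43,0.78,0.24,-0.88,0.12],[-0.63,-0.4,0.85,0.25,-0.88,0.1],[-0.55,-0.37,0.91,0.26,-0.88,0.07],[-0.47,-0.34,0.97,0.27,-0.88,0.05],[-0.38,-0.31,1.02,0.27,-0.88,0.03]],
  ],
)

```text
time: 15.72
position: [0.559, -0.078, 0.1133]
tool_rot: [-0.647, -0.289, 0.649, -0.278]
ft_force: [-0.3, 0.0, -1.1]
grip_width: 0.0186
```

Call:
send_rows(
  steps=[
    [[-0.28,-0.28,1.06,0.27,-0.88,0],[-0.19,-0.25,1.09,0.27,-0.88,-0.03],[-0.08,-0.22,1.11,0.27,-0.88,-0.05],[0.02,-0.19,1.12,0.26,-0.88,-0.07],[0.13,-0.16,1.11,0.25,-0.88,-0.1],[0.23,-0.12,1.1,0.24,-0.88,-0.12],[0.33,-0.09,1.08,0.23,-0.88,-0.14],[0.43,-0.06,1.04,0.22,-0.88,-0.16]],
  ],
)

```text
time: 16.38
position: [0.4768, -0.1226, 0.1338]
tool_rot: [-0.367, -0.117, 0.883, -0.269]
ft_force: [-0.6, -0.6, -0.3]
grip_width: 0.0187
```

Run:
```python
from pl import *
from ref import tilt
tilt()
go([.4878,-.1335,.13],orient(33.3,-45,-1),mm=25)
for n in ("scene","top"):
    im,d=camera(n);im=cv2.cvtColor(im,cv2.COLOR_RGB2BGR);cv2.imwrite(f"pics/{n}17.png",im)
im=cv2.imread("pics/scene17.png");cv2.imwrite("pics/s17.png",cv2.resize(im[150:300,150:350],None,fx=4,fy=4,interpolation=2))
```

```text
q [-0.18  0.79  1.47 -0.51  1.51  1.  ] v 1.003
[[-0.585  0.561 -0.585]
 [-0.39  -0.828 -0.404]
 [-0.711 -0.008  0.703]]
t 16.38 pos [ 0.4768 -0.1226  0.1338] w 0.0187 F [-0.6 -0.6 -0.3] n 1
[[0.05, 1.52, -0.47, 0.15, -0.05, -0.04]]
```

View pics/s17.png

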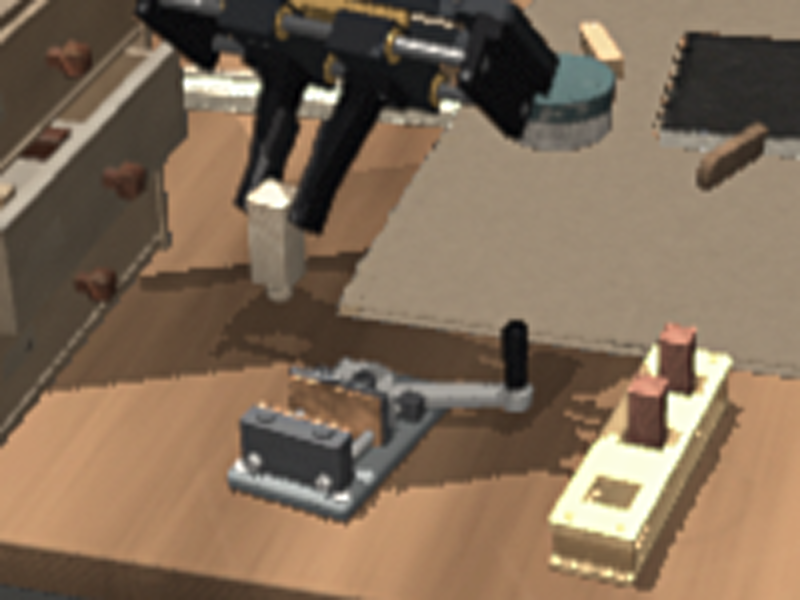

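View pics/top17.png

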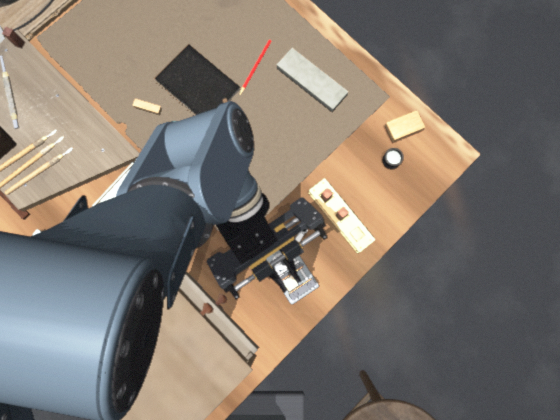

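Call:
send_rows(
  steps=[
    [[0,0,0,0,0,0],[0,0.8,-0.2,0.08,0,0],[0,0.7,-0.2,0.07,0,0],[0,0,0,0,0,0],[0,0,0,0,0,0]],
  ],
)

```text
time: 16.9
position: [0.4879, -0.1339, 0.1262]
tool_rot: [-0.372, -0.114, 0.882, -0.266]
ft_force: [-0.1, -0.2, -0.3]
grip_width: 0.0187
```

```bash
cat > ins.py <<'E'
from pl import *
from ref import tilt
from ov import *
from wr import *
import sys
def blankbox(p,Rr,face_up=.0135,dh=-.0008):
    M=Rr.as_matrix();ya=np.arctan2(M[1,1],M[0,1])  # tool y yaw
    ha=ya+np.pi/2;h=np.array([np.cos(ha),np.sin(ha)])
    c=p[:2]+dh*h
    zf=p[2]+face_up
    return [([c[0],c[1],ha],((-.0095,.0095),(-.0095,.0095),(zf-.045,zf)),(0,0,255)),([c[0],c[1],ha],((-.0065,.0065),(-.0065,.0065),(zf-.056,zf-.045)),(0,255,255))]
bd=[.4846,-.1355,-2.56]
def look(tag,roi=(200,300,170,290),f=5,**k):
    p,Rr,o=cur();print(p.round(4),"w",round(o["grip_width"],4),"F",np.round(o["ft_force"],1),"t",o["time"]);print(Rr.as_matrix().round(3))
    im,d=camera("scene");im=cv2.cvtColor(im,cv2.COLOR_RGB2BGR)
    cv2.imwrite("pics/scene_raw.png",im)
    ov("scene",im,blankbox(p,Rr,**k)+model([.6145,-.2238,.667],bd)[2:4],roi,f"pics/{tag}.png",f)
E
python3 - <<'E'
from ins import *
look("i1",roi=(190,310,170,290),f=6)
go([.4878,-.1335,.11],orient(33.3,-45,-1),mm=25)
E
```

```text
[ 0.4879 -0.1339  0.1262] w 0.0187 F [-0.1 -0.2 -0.3] t 16.9
[[-0.583  0.554 -0.595]
 [-0.384 -0.833 -0.399]
 [-0.716 -0.004  0.698]]
t 16.95 pos [ 0.4881 -0.1341  0.1263] w 0.0189 F [ 0.6 -0.3 -0.6] n 1
[[1.16, -0.05, -1.14, 0.06, -0.13, -0.01]]
```

View pics/i1.png

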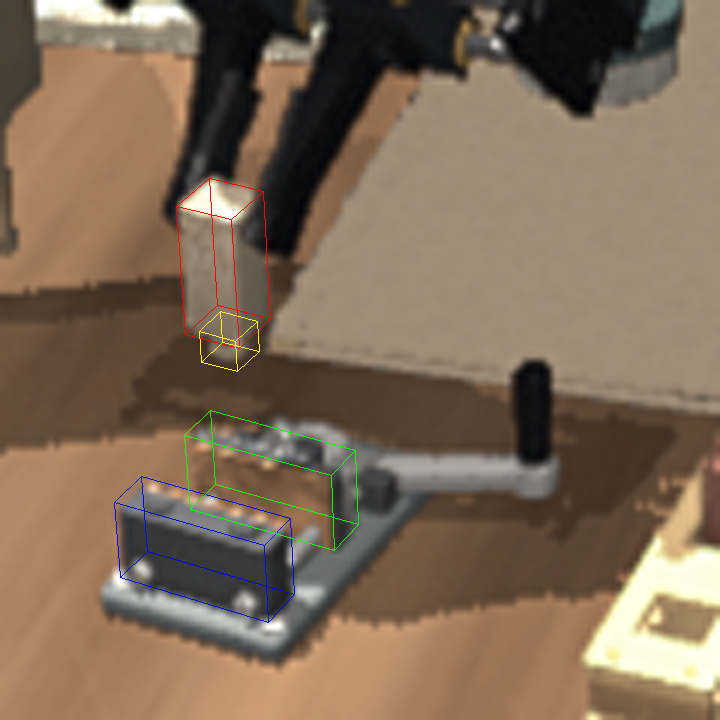

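Run:
```python
from ins import *
p,Rr,o=cur()
im,d=camera("wrist");im=cv2.cvtColor(im,cv2.COLOR_RGB2BGR);cv2.imwrite("pics/w18r.png",im)
wov(im,p,Rr,blankbox(p,Rr,.0155)+model([.6145,-.2238,.667],bd)[1:4],(130,420,170,400),"pics/w18.png",2.7)
im=cv2.imread("pics/scene_raw.png");cv2.imwrite("pics/s18.png",cv2.resize(im[195:235,212:242],None,fx=16,fy=14,interpolation=2))
```

```text
(no output)
```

View pics/w18.png

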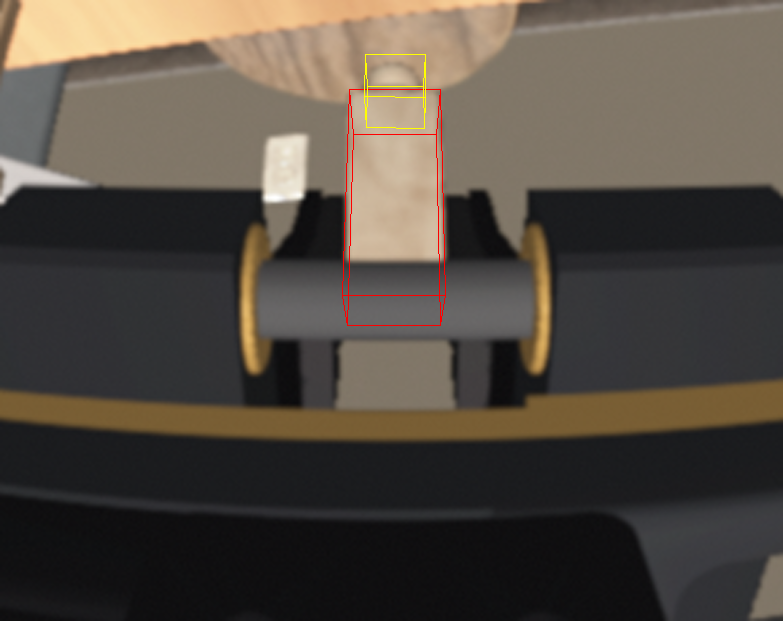

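View pics/s18.png

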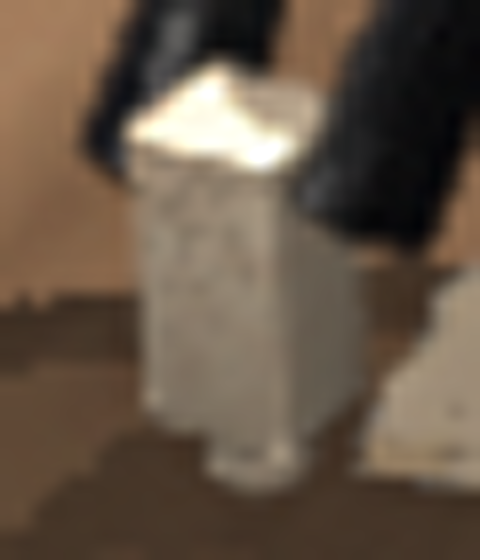

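Run:
```python
import cv2
im=cv2.imread("pics/scene_raw.png");cv2.imwrite("pics/s19.png",cv2.resize(im[234:284,203:263],None,fx=13,fy=12,interpolation=cv2.INTER_CUBIC))
```

```text
(no output)
```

View pics/s19.png

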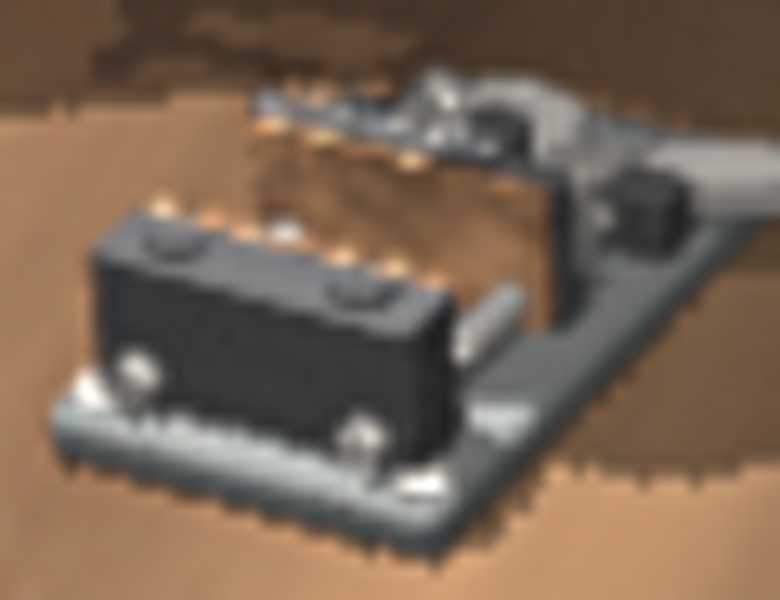

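Run:
```python
from h import *
from scipy.optimize import least_squares
cl=lambda a,sx,sy,ox,oy:np.c_[ox+(np.array(a)[:,0]+.5)/sx-.5,oy+(np.array(a)[:,1]+.5)/sy-.5]
B=[((26,-27,39),(93,262)),((26,27,39),(408,338)),((10,-27,39),(143,206)),((10,27,39),(452,282)),((-16,-27,39),(258,125)),((-16,27,39),(548,190)),((-16,27,10),(545,332)),((32,-33,10),(50,408)),((32,33,10),(437,515)),((32,33,0),(432,556)),((26,27,10),(430,462))]
P=np.array([b[0] for b in B])/1000.;U=cl([b[1] for b in B],13,12,203,234)
def w(p,P):
    c,s=np.cos(p[2]),np.sin(p[2]);return np.c_[p[0]+c*P[:,0]-s*P[:,1],p[1]+s*P[:,0]+c*P[:,1],P[:,2]+p[3]]
for dzfree in (0,1):
    f=lambda p:np.r_[(proj("scene",w(p,P))-U).ravel(),(p[3]*(0.1 if dzfree else 1e5))]
    r=least_squares(f,[.4846,-.1355,-2.56,0]);print("bed",r.x.round(4),np.abs(r.fun).round(1).max(),np.sqrt((r.fun**2).mean()).round(2))
N=[((9.5,-9.5,0),0)]
# blank: face vertices; h-frame yaw ha ; local axes: x=h(33.3deg), y
V=[((9.5,9.5,0),(218,65)),((-9.5,9.5,0),(128,135)),((-9.5,-9.5,0),(285,170)),((9.5,-9.5,0),(328,100)),((-9.5,9.5,-45),(148,410)),((-9.5,-9.5,-45),(285,448)),((9.5,-9.5,-45),(362,415)),((0,0,-56),(250,478))]
Pb=np.array([v[0] for v in V])/1000.;Ub=cl([v[1] for v in V],16,14,212,195)
f=lambda p:(proj("scene",w(p,Pb))-Ub).ravel()
r=least_squares(f,[.4872,-.1343,np.radians(33.3),.142]);print("blank",r.x.round(4),np.degrees(r.x[2]),r.fun.reshape(-1,2).round(1).tolist())
```

```text
bed [ 0.4842 -0.1381 -2.5482 -0.    ] 1.9 0.89
bed [ 0.5025 -0.0968 -2.5405 -0.0322] 1.6 0.62
blank [ 0.5009 -0.1041  0.5741  0.1203] 32.890698430016236 [[-0.5, 0.6], [-0.2, 0.0], [-1.3, -0.3], [1.3, 0.2], [-0.1, 0.9], [-0.1, 0.5], [0.2, -1.8], [0.7, -0.3]]
```

Run:
```python
from h import *
from scipy.optimize import least_squares
cl=lambda a,sx,sy,ox,oy:np.c_[ox+(np.array(a)[:,0]+.5)/sx-.5,oy+(np.array(a)[:,1]+.5)/sy-.5]
def w(p,P):
    c,s=np.cos(p[2]),np.sin(p[2]);return np.c_[p[0]+c*P[:,0]-s*P[:,1],p[1]+s*P[:,0]+c*P[:,1],P[:,2]+p[3]]
V=[((9.5,9.5,0),(218,65)),((-9.5,9.5,0),(128,135)),((-9.5,-9.5,0),(285,170)),((9.5,-9.5,0),(328,100)),((-9.5,9.5,-45),(148,410)),((-9.5,-9.5,-45),(285,448)),((9.5,-9.5,-45),(362,415)),((0,0,-56),(250,478))]
Pb=np.array([v[0] for v in V])/1000.;Ub=cl([v[1] for v in V],16,14,212,195)
for zf in (.1395,.1422,.144):
    f=lambda p:np.r_[(proj("scene",w(p,Pb))-Ub).ravel(),(p[3]-zf)*1e5]
    r=least_squares(f,[.4872,-.1343,np.radians(33.3),.142]);print("blank",r.x.round(4),np.degrees(r.x[2]),np.sqrt((r.fun**2).mean()))
```

```text
blank [ 0.4875 -0.134   0.5771  0.1395] 33.064863358073225 0.8099621755491506
blank [ 0.4856 -0.1382  0.5775  0.1422] 33.090772765825335 0.831385793616963
blank [ 0.4844 -0.141   0.5778  0.144 ] 33.10824503359883 0.8470934167979653
```

Run:
```python
from ins import *
go([.4881,-.133,.092],orient(33.7,-45,-1),mm=12)
```

```text
t 17.0 pos [ 0.4879 -0.1338  0.1264] w 0.019 F [-0.3  1.  -0.5] n 3
[[0.81, -0.01, -0.81, 0.01, -0.04, 0.01], [0.8, -0.02, -0.82, 0.01, -0.04, 0.01], [0.8, -0.02, -0.82, 0.01, -0.04, 0.01]]
```

Call:
send_rows(
  steps=[
    [[0.8,0,-0.8,0,-0.04,0],[0.8,0,-0.8,0,-0.04,0],[0.8,0,-0.8,0,-0.04,0],[0,0,0,0,0,0],[0,0,0,0,0,0]],
  ],
)

```text
time: 17.42
position: [0.4878, -0.1333, 0.0892]
tool_rot: [-0.366, -0.112, 0.884, -0.266]
ft_force: [0.4, -0.2, 0.4]
grip_width: 0.0185
```

Run:
```python
from ins import *
look("i2",roi=(195,285,190,290),f=6,face_up=.016)
go([.4881,-.133,.066],orient(33.7,-45,-1),mm=10)
```

```text
[ 0.4878 -0.1333  0.0892] w 0.0185 F [ 0.4 -0.2  0.4] t 17.4167
[[-0.59   0.554 -0.588]
 [-0.389 -0.833 -0.394]
 [-0.708 -0.004  0.707]]
t 17.47 pos [ 0.4875 -0.1331  0.089 ] w 0.0189 F [ 0.1  0.8 -0.4] n 3
[[0.53, 0.01, -0.56, 0.01, 0.0, 0.01], [0.53, 0.01, -0.56, 0.01, 0.0, 0.01], [0.53, 0.01, -0.56, 0.01, 0.0, 0.01]]
```

View pics/i2.png

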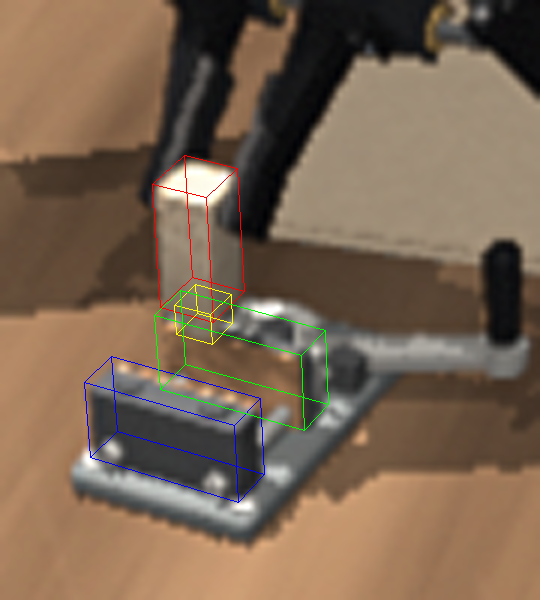

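Call:
send_rows(
  steps=[
    [[0.53,0,-0.56,0,0,0],[0.53,0,-0.56,0,0,0],[0.53,0,-0.56,0,0,0],[0,0,0,0,0,0],[0,0,0,0,0,0]],
  ],
)

```text
time: 17.88
position: [0.4882, -0.1324, 0.0633]
tool_rot: [-0.366, -0.113, 0.884, -0.267]
ft_force: [0.5, 0.4, -0.3]
grip_width: 0.0187
```

Run:
```python
from ins import *
look("i3",roi=(195,285,190,290),f=6,face_up=.016)
im=cv2.imread("pics/scene_raw.png");cv2.imwrite("pics/i3c.png",cv2.resize(im[205:285,200:270],None,fx=9,fy=7,interpolation=cv2.INTER_CUBIC))
im,d=camera("top");im=cv2.cvtColor(im,cv2.COLOR_RGB2BGR);cv2.imwrite("pics/i3t.png",cv2.resize(im[225:310,250:335],None,fx=7,fy=7,interpolation=cv2.INTER_CUBIC))
go([.4881,-.133,.053],orient(33.7,-45,-1),mm=10)
```

```text
[ 0.4882 -0.1324  0.0633] w 0.0187 F [ 0.5  0.4 -0.3] t 17.8833
[[-0.59   0.554 -0.587]
 [-0.389 -0.833 -0.394]
 [-0.708 -0.004  0.707]]
t 17.98 pos [ 0.4882 -0.1324  0.0636] w 0.0187 F [-0.7 -0.1 -1.1] n 2
[[0.39, 0.03, -0.36, 0.01, 0.0, 0.02], [0.39, 0.02, -0.36, 0.01, 0.0, 0.02]]
```

View pics/i3c.png

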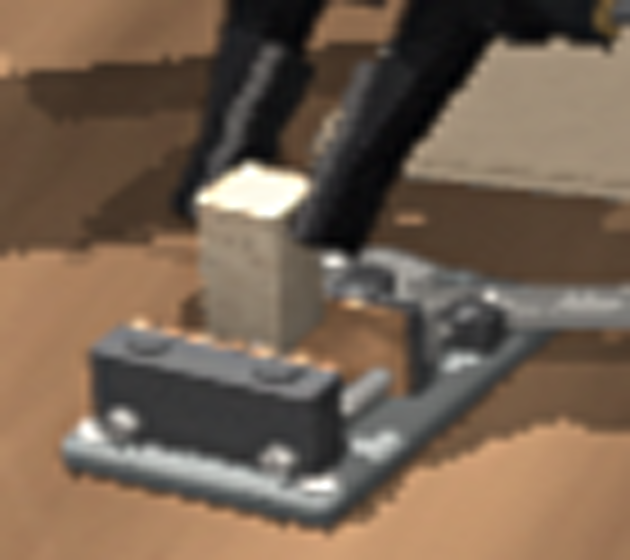

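View pics/i3t.png

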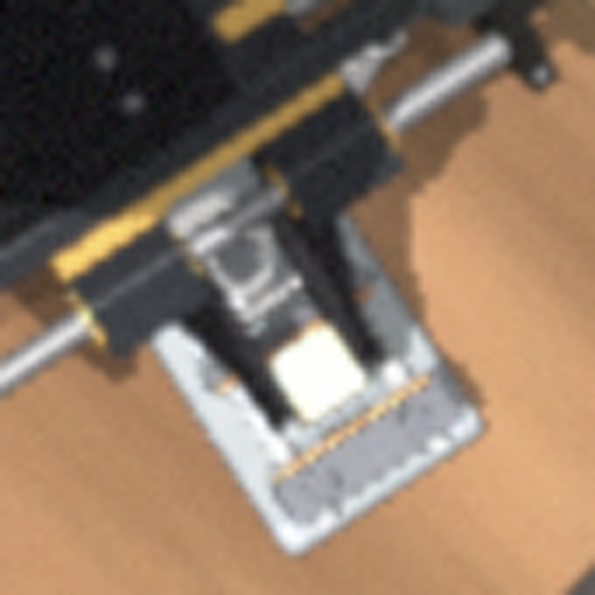

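Call:
send_rows(
  steps=[
    [[0.35,0,-0.35,0,0,0],[0.3,0,-0.3,0,0,0],[0,0,0,0,0,0],[0,0,0,0,0,0]],
  ],
)

```text
time: 18.32
position: [0.4888, -0.1326, 0.0543]
tool_rot: [-0.367, -0.112, 0.884, -0.267]
ft_force: [0.4, 0.1, -0.9]
grip_width: 0.0189
```

Call:
send_rows(
  steps=[
    [[0.15,0,-0.15,0,0,0],[0,0,0,0,0,0]],
  ],
)

```text
time: 18.48
position: [0.4888, -0.1326, 0.0522]
tool_rot: [-0.367, -0.112, 0.884, -0.267]
ft_force: [0.3, -0.5, -0.6]
grip_width: 0.0192
```

Call:
send_rows(
  steps=[
    [[0.1,0,-0.1,0,0,0],[0,0,0,0,0,0]],
  ],
)

```text
time: 18.65
position: [0.489, -0.1328, 0.0513]
tool_rot: [-0.367, -0.112, 0.884, -0.267]
ft_force: [-0.2, 0.2, -1.0]
grip_width: 0.0182
```

Call:
send_rows(
  steps=[
    [[0.1,0,-0.1,0,0,0],[0,0,0,0,0,0]],
  ],
)

```text
time: 18.82
position: [0.4891, -0.1329, 0.0515]
tool_rot: [-0.366, -0.111, 0.884, -0.267]
ft_force: [0.7, -0.8, -0.4]
grip_width: 0.0187
```

Call:
send_rows(
  steps=[
    [[0.15,0,-0.15,0,0,0],[0,0,0,0,0,0]],
  ],
)

```text
time: 18.98
position: [0.4892, -0.1331, 0.0515]
tool_rot: [-0.365, -0.11, 0.885, -0.267]
ft_force: [0.4, 0.2, -0.8]
grip_width: 0.0185
```

Run:
```python
from ins import *
look("i4",roi=(195,285,190,290),f=6,face_up=.016)
im=cv2.imread("pics/scene_raw.png");cv2.imwrite("pics/i4c.png",cv2.resize(im[205:285,200:270],None,fx=9,fy=7,interpolation=cv2.INTER_CUBIC))
```

```text
[ 0.4892 -0.1331  0.0515] w 0.0185 F [ 0.4  0.2 -0.8] t 18.9833
[[-0.59   0.554 -0.588]
 [-0.393 -0.833 -0.39 ]
 [-0.706  0.001  0.709]]
```

View pics/i4c.png

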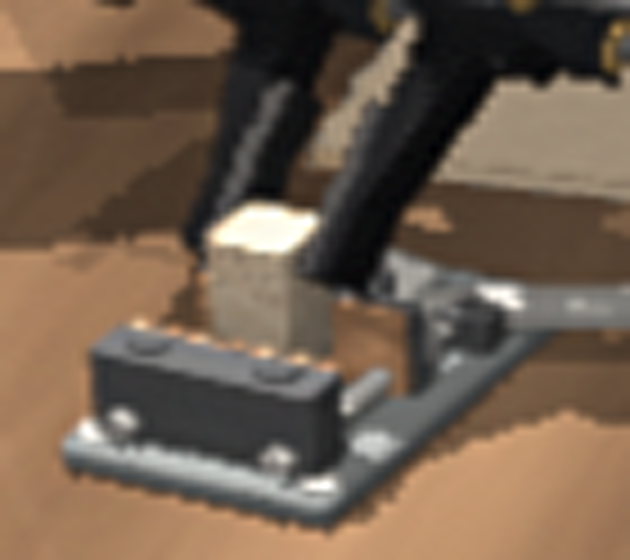

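Call:
send_rows(
  steps=[
    [[0.2,0,-0.2,0,0,0]],
  ],
)

```text
time: 19.12
position: [0.489, -0.1335, 0.051]
tool_rot: [-0.364, -0.109, 0.885, -0.268]
ft_force: [3.0, 4.8, 23.4]
grip_width: 0.0187
```

Run:
```python
from ins import *
look("i4b",roi=(195,285,190,290),f=6,face_up=.0145)
```

```text
[ 0.489  -0.1335  0.051 ] w 0.0187 F [ 3.   4.8 23.4] t 19.1167
[[-0.592  0.553 -0.586]
 [-0.395 -0.833 -0.388]
 [-0.703  0.002  0.711]]
```

View pics/i4b.png

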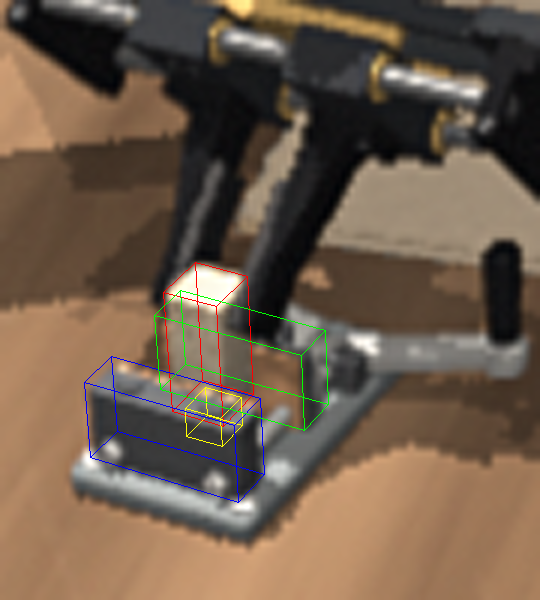

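Fz is 23 N on the press and the height matches, so the knob is on the bed's floor. I relax, then release.

Call:
send_rows(
  steps=[
    [[0,0,0,0,0,0],[0,0,0,0,0,0]],
  ],
)

```text
time: 19.33
position: [0.4898, -0.1331, 0.0516]
tool_rot: [-0.365, -0.109, 0.885, -0.268]
ft_force: [-0.7, -0.4, -0.5]
grip_width: 0.0189
```

Call:
send_rows(
  steps=[
    [[0,0,0,0,0,0],[0,0,0,0,0,0],[0,0,0,0,0,0],[0,0,0,0,0,0],[0,0,0,0,0,0]],
  ],
  gripper=0.45,
)

```text
time: 19.75
position: [0.4889, -0.1332, 0.0496]
tool_rot: [-0.364, -0.11, 0.885, -0.267]
ft_force: [-0.2, 0.8, 0.7]
grip_width: 0.0431
```

Run:
```python
from ins import *
look("i5",roi=(195,285,190,290),f=6,face_up=.0145)
im=cv2.imread("pics/scene_raw.png");cv2.imwrite("pics/i5c.png",cv2.resize(im[205:285,200:270],None,fx=9,fy=7,interpolation=cv2.INTER_CUBIC))
im,d=camera("top");im=cv2.cvtColor(im,cv2.COLOR_RGB2BGR);cv2.imwrite("pics/i5t.png",cv2.resize(im[225:310,250:335],None,fx=7,fy=7,interpolation=cv2.INTER_CUBIC))
```

```text
[ 0.4889 -0.1332  0.0496] w 0.0431 F [-0.2  0.8  0.7] t 19.75
[[-0.591  0.553 -0.587]
 [-0.394 -0.833 -0.389]
 [-0.704  0.001  0.71 ]]
```

View pics/i5c.png

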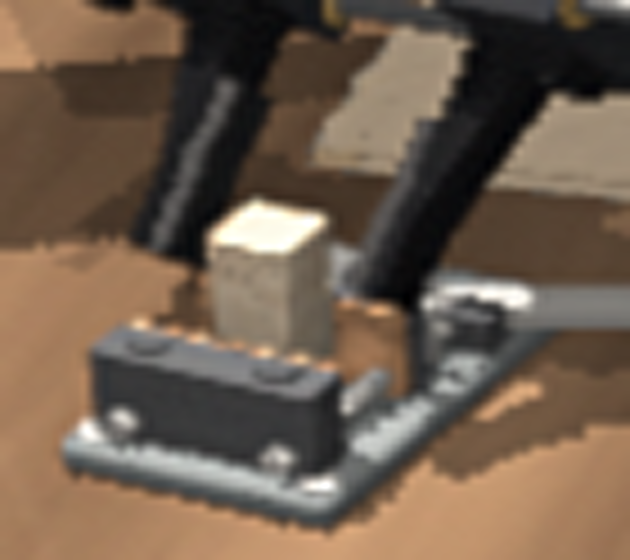

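View pics/i5t.png

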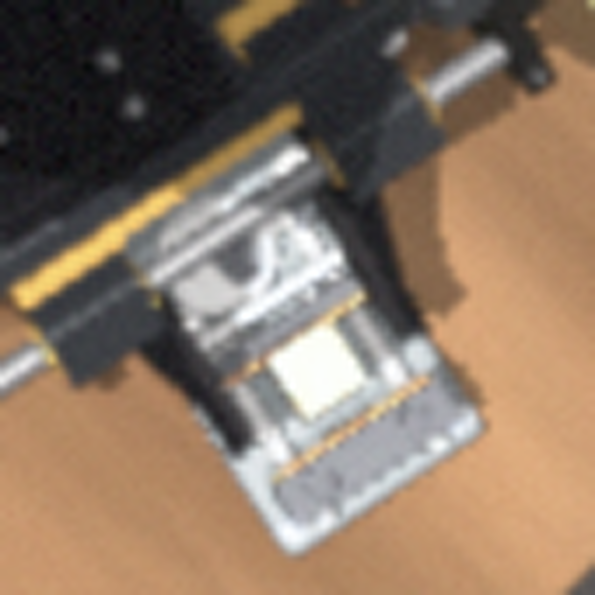

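The blank stands square between the jaws. In the top view the face is at zoomed (318,372), with a gap to both cork faces. I back off along the fingers.

Call:
send_rows(
  steps=[
    [[-0.8,0,0,0,0,0],[-1.5,0,0,0,0,0],[-2,0,0,0,0,0],[-2.5,0,0,0,0,0],[-2.5,0,0,0,0,0],[-2.5,0,0,0,0,0]],
  ],
)

```text
time: 20.35
position: [0.5564, -0.0853, 0.1336]
tool_rot: [-0.359, -0.112, 0.888, -0.264]
ft_force: [-0.7, -0.5, -0.4]
grip_width: 0.0479
```

Run:
```python
from ins import *
p,Rr,o=cur();print(p,o["grip_width"],o["time"])
im,d=camera("scene");im=cv2.cvtColor(im,cv2.COLOR_RGB2BGR);cv2.imwrite("pics/i6c.png",cv2.resize(im[205:285,200:290],None,fx=8,fy=7,interpolation=cv2.INTER_CUBIC))
A=p+np.array([0,0,.01]);pp,Ra=p,Rr;B=np.array([.568,-.175,.13]);N=8;out=[]
for i in range(N):
    f=(i+1)/N;Rn=orient(33.7+(58-33.7)*f,-45+45*f,-1);pn=p*(1-f)+B*f
    out.append([*(Ra.inv().apply(pn-pp)*100).round(2)+0.,*(np.degrees((Ra.inv()*Rn).as_rotvec())/6).round(2)+0.]);pp,Ra=pn,Rn
print([[float(v) for v in x] for x in out])
```

```text
[ 0.5564253  -0.08530885  0.13363693] 0.04790536821633131 20.35
[[0.38, 1.02, 0.32, -0.35, 1.08, 0.46], [0.39, 0.99, 0.4, -0.41, 0.94, 0.3], [0.37, 0.95, 0.48, -0.43, 0.94, 0.26], [0.35, 0.92, 0.56, -0.46, 0.94, 0.22], [0.31, 0.88, 0.63, -0.48, 0.94, 0.17], [0.26, 0.85, 0.7, -0.49, 0.94, 0.12], [0.2, 0.81, 0.77, -0.5, 0.94, 0.07], [0.13, 0.76, 0.83, -0.51, 0.94, 0.02]]
```

View pics/i6c.png

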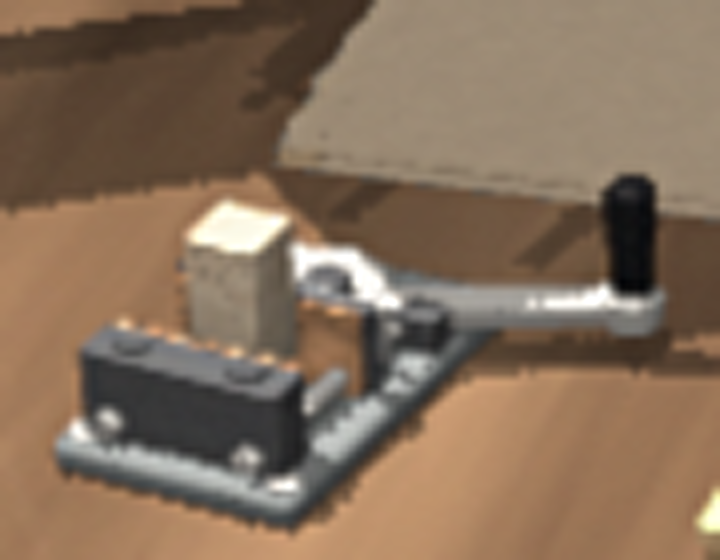

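Call:
send_rows(
  steps=[
    [[0.2,1.0,0.3,-0.35,1.0,0.46],[0.3,1.0,0.4,-0.41,0.94,0.3],[0.3,0.95,0.5,-0.43,0.94,0.26],[0.3,0.9,0.55,-0.46,0.94,0.22],[0.3,0.9,0.6,-0.48,0.94,0.17],[0.2,0.85,0.7,-0.49,0.94,0.12],[0.2,0.8,0.8,-0.5,0.94,0.07],[0.1,0.75,0.8,-0.5,0.94,0]],
  ],
  gripper=1,
  force=20,
)

```text
time: 21.07
position: [0.5829, -0.1635, 0.1376]
tool_rot: [0.623, 0.351, -0.602, 0.355]
ft_force: [-0.3, 0.3, -0.7]
grip_width: 0.0038
```

Call:
send_rows(
  steps=[
    [[0,0,0,0,0,0],[0,0,0,0,0,0],[0,0,0,0,0,0]],
  ],
)

```text
time: 21.32
position: [0.5805, -0.1698, 0.1387]
tool_rot: [0.625, 0.347, -0.603, 0.353]
ft_force: [0.4, 0.4, -0.3]
grip_width: 0.0003
```

Run:
```python
from ins import *
p,Rr,o=cur();print(p,o["grip_width"],o["time"]);print(Rr.as_matrix().round(3))
im,d=camera("wrist");im=cv2.cvtColor(im,cv2.COLOR_RGB2BGR);cv2.imwrite("pics/w20.png",im)
G=np.array([[.583,-.151,.059],[.583,-.151,.022],[.5209,-.1119,.044]]);print(wproj(G,p,Rr).round(0))
im,d=camera("top");im=cv2.cvtColor(im,cv2.COLOR_RGB2BGR);cv2.imwrite("pics/t20.png",im)
go([.568,-.175,.038],orient(58,0,-1),mm=25)
```

```text
[ 0.58046688 -0.16976205  0.13867592] 0.00025086145715895686 21.3167
[[ 0.031  0.86  -0.509]
 [ 0.008 -0.51  -0.86 ]
 [-1.     0.022 -0.022]]
[[264. 198.]
 [265. 190.]
 [176. 193.]]
t 21.42 pos [ 0.5808 -0.1685  0.1384] w 0.0008 F [-0.1  0.2 -0.8] n 5
[[2.0, -0.2, 0.29, 0.05, -0.04, -0.04], [2.0, -0.19, 0.28, 0.05, -0.04, -0.04], [2.0, -0.18, 0.27, 0.05, -0.04, -0.04], [2.01, -0.17, 0.26, 0.05, -0.04, -0.04], [2.01, -0.16, 0.25, 0.05, -0.04, -0.04]]
```

View pics/w20.png

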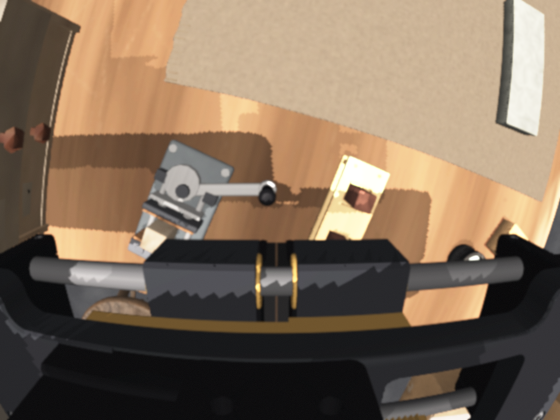

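Call:
send_rows(
  steps=[
    [[0,-0.9,1.4,0.2,-0.2,-0.2],[0,0,0,0,0,0],[2.0,0,0,0,0,0],[2.0,0,0,0,0,0],[2.0,0,0,0,0,0],[2.0,0,0,0,0,0],[1.6,0,0,0,0,0],[0,0,0,0,0,0]],
  ],
)

```text
time: 22.08
position: [0.5741, -0.1653, 0.0388]
tool_rot: [0.617, 0.347, -0.613, 0.351]
ft_force: [-0.5, 0.4, -0.0]
grip_width: 0.0005
```

```bash
cat > lev.py <<'E'
from ins import *
PIV=np.array([.5209,-.1119]);RAD=.075
def leverstate():
    p,Rr,o=cur();M=Rr.as_matrix()
    print("t",round(o["time"],2),p.round(4),"F",np.round(o["ft_force"],1),"yaw h",np.degrees(np.arctan2(-M[1,2],-M[0,2])).round(1),"x",M[:,0].round(3))
    return p,Rr
def swing(a0,a1,n,off=.016,z=.038):
    # lever world angle a (deg); tool behind grip by off along tangent
    p,Rr=leverstate();out=[];pp,Ra=p,Rr
    for i in range(n):
        a=a0+(a1-a0)*(i+1)/n;r=np.radians(a);t=np.array([-np.sin(r),np.cos(r)])
        g=PIV+RAD*np.array([np.cos(r),np.sin(r)])-off*t
        pn=np.array([*g,z]);Rn=orient(a+90,0,-1)
        out.append([float(v)+0. for v in [*(Ra.inv().apply(pn-pp)*100).round(2),*(np.degrees((Ra.inv()*Rn).as_rotvec())/6).round(2)]]);pp,Ra=pn,Rn
    for i in range(0,n,8):print(out[i:i+8])
E
python3 - <<'E'
from lev import *
swing(-32,-32,1,off=.02)
swing(-32,-2,6)
im,d=camera("scene");im=cv2.cvtColor(im,cv2.COLOR_RGB2BGR);cv2.imwrite("pics/l1.png",cv2.resize(im[170:290,190:340],None,fx=5,fy=5,interpolation=cv2.INTER_CUBIC))
E
```

```text
t 22.08 [ 0.5741 -0.1653  0.0388] F [-0.5  0.4 -0. ] yaw h 59.2 x [ 0.008 -0.001 -1.   ]
[[0.08, 0.16, 0.29, 0.2, -0.03, -0.07]]
t 22.08 [ 0.5741 -0.1653  0.0388] F [-0.5  0.4 -0. ] yaw h 59.2 x [ 0.008 -0.001 -1.   ]
[[0.08, 0.29, -0.77, -0.64, -0.03, -0.08], [0.0, 0.11, -0.66, -0.83, 0.0, 0.0], [0.0, 0.11, -0.66, -0.83, 0.0, 0.0], [0.0, 0.11, -0.66, -0.83, 0.0, 0.0], [0.0, 0.11, -0.66, -0.83, 0.0, 0.0], [0.0, 0.11, -0.66, -0.83, 0.0, 0.0]]
```

View pics/l1.png

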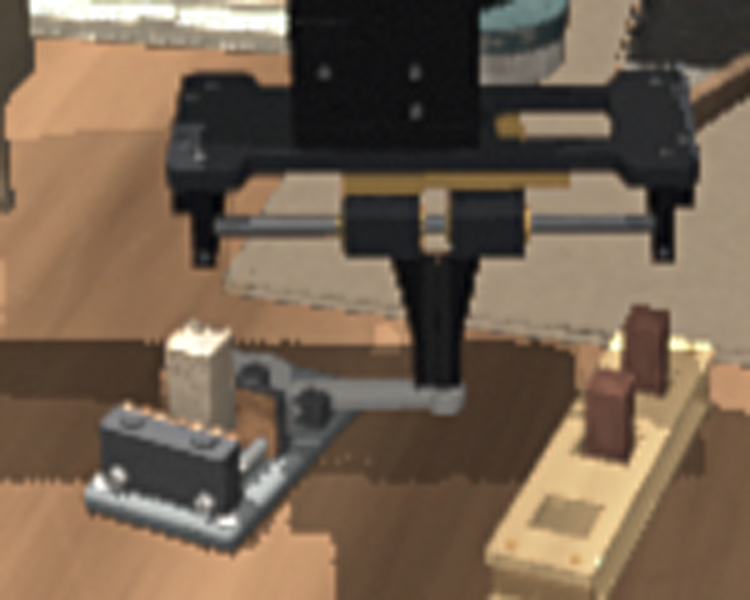

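Call:
send_rows(
  steps=[
    [[0,0.3,-0.75,-0.6,0,0],[0,0.1,-0.66,-0.83,0,0],[0,0.1,-0.66,-0.83,0,0],[0,0.1,-0.66,-0.83,0,0],[0,0.1,-0.66,-0.83,0,0],[0,0.1,-0.66,-0.83,0,0]],
  ],
)

```text
time: 22.63
position: [0.5971, -0.1298, 0.0435]
tool_rot: [-0.502, -0.494, 0.502, -0.502]
ft_force: [-1.0, -2.8, -1.6]
grip_width: 0.0003
```

Run:
```python
from lev import *
swing(-2,30,6)
im,d=camera("top");im=cv2.cvtColor(im,cv2.COLOR_RGB2BGR);cv2.imwrite("pics/l2t.png",cv2.resize(im[190:310,220:370],None,fx=5,fy=5,interpolation=cv2.INTER_CUBIC))
im,d=camera("scene");im=cv2.cvtColor(im,cv2.COLOR_RGB2BGR);cv2.imwrite("pics/l2.png",cv2.resize(im[170:290,190:340],None,fx=5,fy=5,interpolation=cv2.INTER_CUBIC))
```

```text
t 22.63 [ 0.5971 -0.1298  0.0435] F [-1.  -2.8 -1.6] yaw h 89.5 x [ 0.008 -0.009 -1.   ]
[[0.54, -0.05, -0.64, -0.63, 0.09, -0.08], [0.0, 0.12, -0.7, -0.89, 0.0, 0.0], [0.0, 0.12, -0.7, -0.89, 0.0, 0.0], [0.0, 0.12, -0.7, -0.89, 0.0, 0.0], [0.0, 0.12, -0.7, -0.89, 0.0, 0.0], [0.0, 0.12, -0.7, -0.89, 0.0, 0.0]]
```

View pics/l2.png

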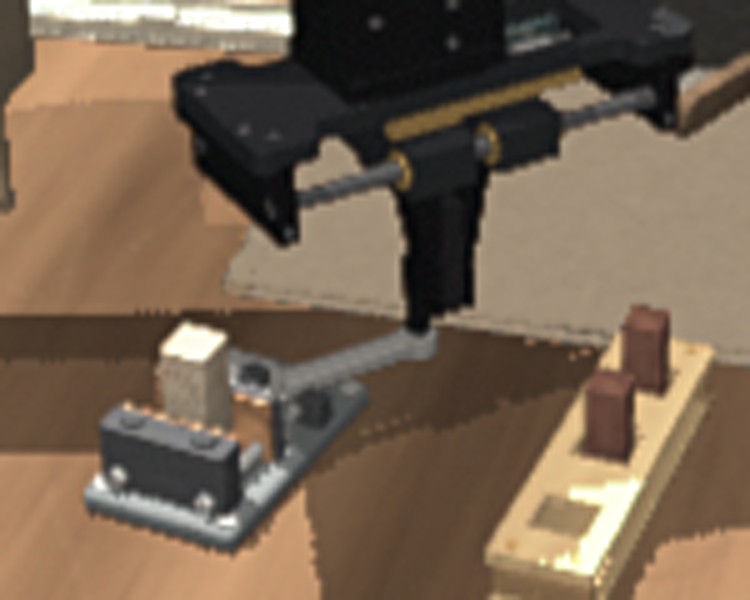

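Call:
send_rows(
  steps=[
    [[0.3,0,-0.65,-0.65,0,0],[0.2,0.1,-0.7,-0.89,0,0],[0,0.1,-0.7,-0.89,0,0],[0,0.1,-0.7,-0.89,0,0],[0,0.1,-0.7,-0.89,0,0],[0,0.1,-0.7,-0.89,0,0]],
  ],
)

```text
time: 23.23
position: [0.5973, -0.0917, 0.0436]
tool_rot: [0.347, 0.606, -0.353, 0.623]
ft_force: [-0.4, -3.2, -2.7]
grip_width: 0.0005
```

Run:
```python
from lev import *
swing(30,56,5)
im,d=camera("scene");im=cv2.cvtColor(im,cv2.COLOR_RGB2BGR);cv2.imwrite("pics/l3.png",cv2.resize(im[170:290,190:340],None,fx=5,fy=5,interpolation=cv2.INTER_CUBIC))
```

```text
t 23.23 [ 0.5973 -0.0917  0.0436] F [-0.4 -3.2 -2.7] yaw h 120.6 x [ 0.017 -0.019 -1.   ]
[[0.53, 0.0, -1.17, -0.76, 0.24, -0.04], [0.0, 0.11, -0.69, -0.87, 0.0, 0.0], [0.0, 0.11, -0.69, -0.87, 0.0, 0.0], [0.0, 0.11, -0.69, -0.87, 0.0, 0.0], [0.0, 0.11, -0.69, -0.87, 0.0, 0.0]]
```

View pics/l3.png

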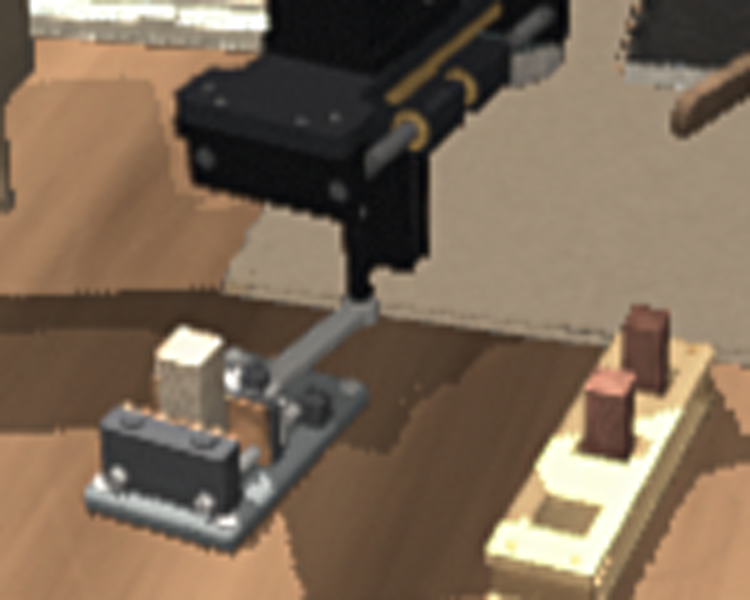

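Call:
send_rows(
  steps=[
    [[0.3,0,-1.1,-0.76,0.15,0],[0.2,0.1,-0.7,-0.87,0.1,0],[0,0.1,-0.7,-0.87,0,0],[0,0.1,-0.7,-0.87,0,0],[0,0.1,-0.7,-0.87,0,0]],
  ],
)

```text
time: 23.7
position: [0.5836, -0.0634, 0.0435]
tool_rot: [0.204, 0.669, -0.205, 0.684]
ft_force: [1.5, -3.2, -1.9]
grip_width: 0.0005
```

Run:
```python
from lev import *
swing(53,66,3,off=.014)
im,d=camera("scene");im=cv2.cvtColor(im,cv2.COLOR_RGB2BGR);cv2.imwrite("pics/l4.png",cv2.resize(im[170:290,170:320],None,fx=5,fy=5,interpolation=cv2.INTER_CUBIC))
im,d=camera("top");im=cv2.cvtColor(im,cv2.COLOR_RGB2BGR);cv2.imwrite("pics/l4t.png",cv2.resize(im[190:310,200:350],None,fx=5,fy=5,interpolation=cv2.INTER_CUBIC))
```

```text
t 23.7 [ 0.5836 -0.0634  0.0435] F [ 1.5 -3.2 -1.9] yaw h 146.4 x [ 0.02  -0.007 -1.   ]
[[0.52, 0.01, -1.28, -0.16, 0.2, -0.05], [0.0, 0.08, -0.57, -0.72, 0.0, 0.0], [0.0, 0.08, -0.57, -0.72, 0.0, 0.0]]
```

View pics/l4.png

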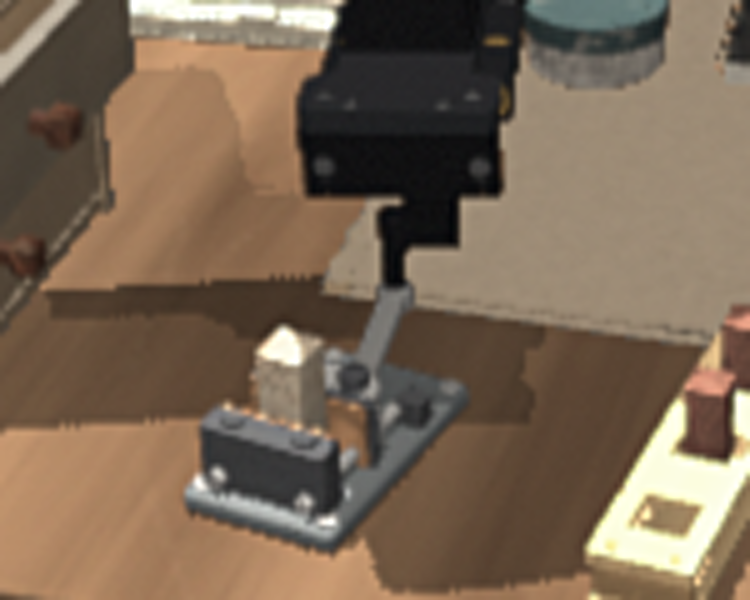

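View pics/l4t.png

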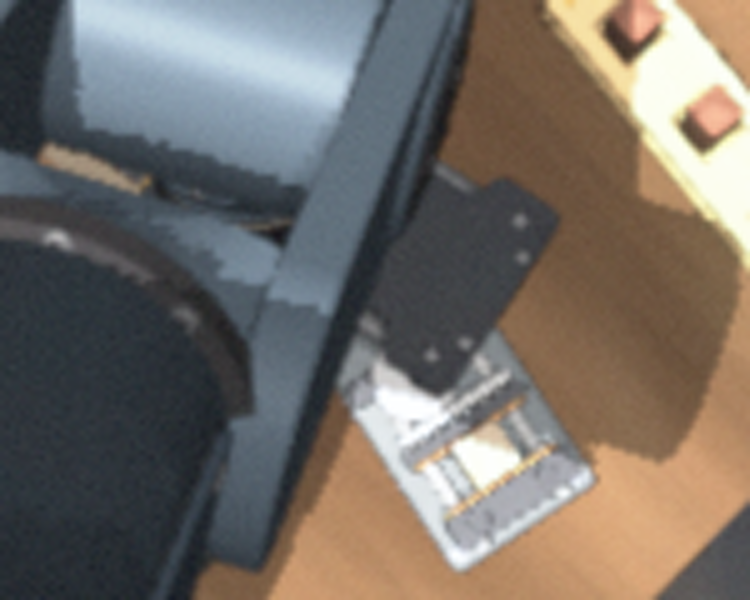

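Run:
```python
from lev import *
im,d=camera("scene");im=cv2.cvtColor(im,cv2.COLOR_RGB2BGR);a=cv2.resize(im[225:280,205:265],None,fx=10,fy=10,interpolation=cv2.INTER_CUBIC)
cv2.imwrite("pics/l5.png",a)
im,d=camera("top");im=cv2.cvtColor(im,cv2.COLOR_RGB2BGR);cv2.imwrite("pics/l5t.png",cv2.resize(im[255:310,270:325],None,fx=10,fy=10,interpolation=cv2.INTER_CUBIC))
```

```text
(no output)
```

View pics/l5.png

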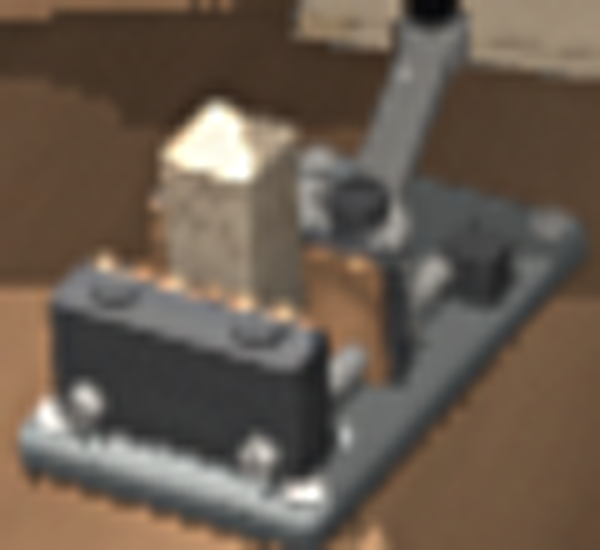

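View pics/l5t.png

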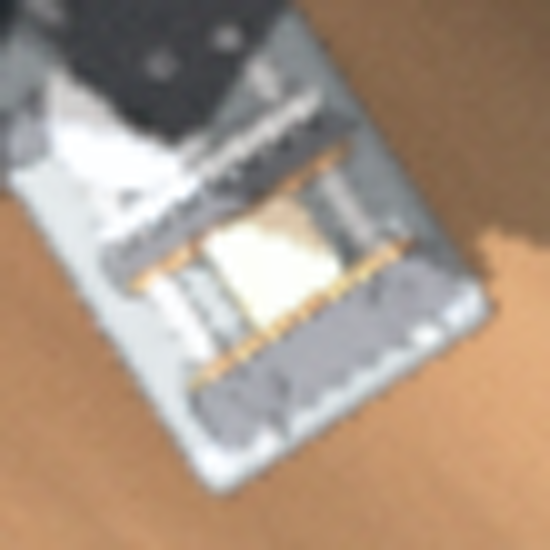

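Call:
send_rows(
  steps=[
    [[0.3,0,-0.8,-0.3,0.1,0],[0.2,0.1,-0.7,-0.6,0.1,0],[0,0.1,-0.7,-0.5,0,0],[0,0.1,-0.6,0,0,0]],
  ],
)

```text
time: 24.23
position: [0.5694, -0.0508, 0.0414]
tool_rot: [0.16, 0.682, -0.158, 0.695]
ft_force: [1.2, -5.1, -3.7]
grip_width: 0.0003
```

Run:
```python
from lev import *
p,Rr=leverstate();M=Rr.as_matrix();t=-M[:2,2];t/=np.linalg.norm(t)
g=p[:2]+.016*t-PIV;print("grip angle",np.degrees(np.arctan2(g[1],g[0])),np.linalg.norm(g))
im,d=camera("scene");im=cv2.cvtColor(im,cv2.COLOR_RGB2BGR);a=cv2.resize(im[205:280,200:275],None,fx=8,fy=8,interpolation=cv2.INTER_CUBIC)
cv2.imwrite("pics/l6.png",a)
```

```text
t 24.23 [ 0.5694 -0.0508  0.0414] F [ 1.2 -5.1 -3.7] yaw h 154.0 x [ 0.018 -0.001 -1.   ]
grip angle 63.38299353878122 0.07623362473689133
```

View pics/l6.png

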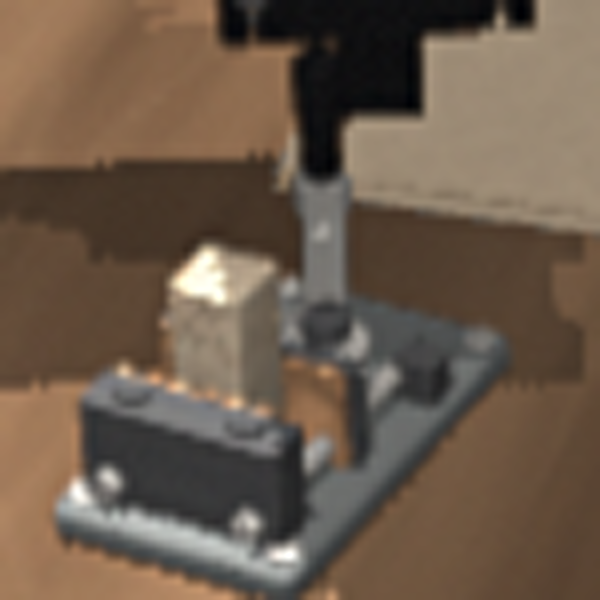

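Call:
send_rows(
  steps=[
    [[0,0.1,-0.4,0,0,0],[0,0.05,-0.3,0,0,0]],
  ],
)

```text
time: 24.45
position: [0.5676, -0.0497, 0.0417]
tool_rot: [0.161, 0.678, -0.161, 0.699]
ft_force: [4.2, -6.3, -6.5]
grip_width: 0.0004
```

Call:
send_rows(
  steps=[
    [[0,0.05,-0.4,0,0,0]],
  ],
)

```text
time: 24.53
position: [0.5675, -0.0498, 0.0419]
tool_rot: [0.161, 0.675, -0.163, 0.701]
ft_force: [4.8, -8.2, -6.7]
grip_width: 0.0004
```

Call:
send_rows(
  steps=[
    [[0,0.1,-0.8,0,0,0],[0,0.1,-0.8,0,0,0]],
  ],
)

```text
time: 24.7
position: [0.5676, -0.0496, 0.0428]
tool_rot: [0.159, 0.664, -0.166, 0.712]
ft_force: [8.4, -13.6, -11.6]
grip_width: 0.0004
```

The lever is at its stop: the force rises to 16 N with no further travel. I back off and lift away.

Call:
send_rows(
  steps=[
    [[0,0,1.0,0,0,0],[0,0,1.5,0,0,0],[0,0,1.0,0,0,0],[-2,0,0,0,0,0],[-3,0,0,0,0,0],[-3,0,0,0,0,0],[-3,0,0,0,0,0],[-3,0,0,0,0,0]],
  ],
)

```text
time: 25.37
position: [0.584, -0.0593, 0.1808]
tool_rot: [0.171, 0.672, -0.173, 0.699]
ft_force: [0.5, 0.9, 0.1]
grip_width: 0.0004
```

Call:
send_rows(
  steps=[
    [[-3,0,2,0,0,0],[-3,0,3,0,0,0],[-3,0,3,0,0,0],[0,0,3,0,0,0],[0,0,0,0,0,0],[0,0,0,0,0,0]],
  ],
)

```text
time: 25.87
position: [0.677, -0.1063, 0.2873]
tool_rot: [0.177, 0.672, -0.174, 0.698]
ft_force: [-0.7, 0.3, -0.3]
grip_width: 0.0003
```

Run:
```python
from lev import *
leverstate()
im,d=camera("scene");im=cv2.cvtColor(im,cv2.COLOR_RGB2BGR);cv2.imwrite("pics/sceneF.png",im);a=cv2.resize(im[205:280,200:275],None,fx=8,fy=8,interpolation=cv2.INTER_CUBIC)
cv2.imwrite("pics/l7.png",a)
im,d=camera("top");im=cv2.cvtColor(im,cv2.COLOR_RGB2BGR);cv2.imwrite("pics/topF.png",im);np.save("pics/topF.npy",d);cv2.imwrite("pics/l7t.png",cv2.resize(im[225:310,255:325],None,fx=8,fy=7,interpolation=cv2.INTER_CUBIC))
```

```text
t 25.87 [ 0.677  -0.1063  0.2873] F [-0.7  0.3 -0.3] yaw h 151.3 x [ 0.036 -0.004 -0.999]
```

View pics/l7.png

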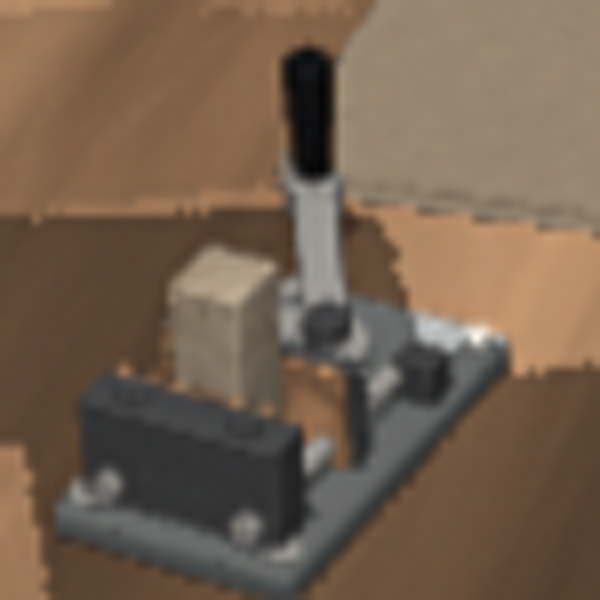

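View pics/topF.png

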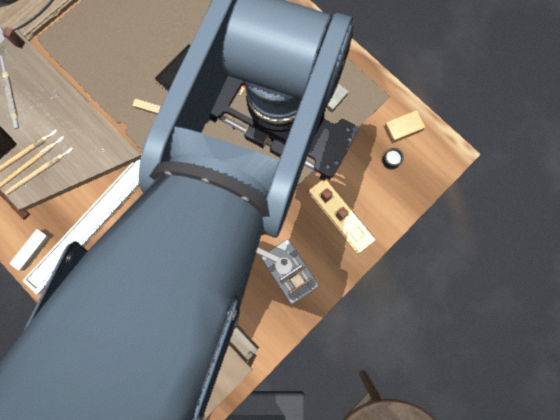

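View pics/l7t.png

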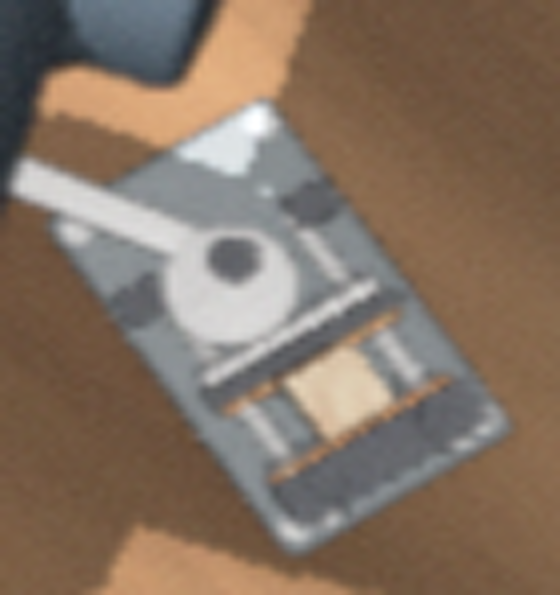

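Run:
```python
from lev import *
im=cv2.imread("pics/topF.png");f=cv2.imread("pics/sceneF.png")
# lever angle in scene: grip top
for a in range(45,76,5):
    r=np.radians(a);g=[*(PIV+.075*np.array([np.cos(r),np.sin(r)])),.059];print(a,proj("scene",g).round(1),end=" ")
print()
d=np.load("pics/topF.npy");C=cloud("top",d)
# blank face: points z>.055 near slot
x0,x1,y0,y1=280,315,262,300
Z=C[y0:y1,x0:x1]
m=(Z[...,2]>.056)&(Z[...,2]<.08);P=Z[m];print(len(P),P.mean(0).round(4))
A=np.c_[P[:,:2]-P[:,:2].mean(0),np.ones(len(P))];k=np.linalg.lstsq(A,P[:,2],rcond=None)[0];print("slopes deg",np.degrees(np.arctan(k[:2])).round(1),"z",k[2].round(4))
mm=np.zeros(d.shape,np.uint8);mm[y0:y1,x0:x1]=m;vv,uu=np.nonzero(mm)
q=rayz("top",np.c_[uu,vv],.066)[:,:2];r=cv2.minAreaRect((q*1000).astype(np.float32));print(r)
c=np.array(r[0])/1000;th=-2.553;Rb=np.array([[np.cos(th),np.sin(th)],[-np.sin(th),np.cos(th)]]);print("bed xy",Rb@(c-[.4843,-.1363]),Rb@(q.mean(0)-[.4843,-.1363]))
t0=cv2.imread("pics/top0.png")
for nm,(a,b,e,g) in dict(stand=(305,380,175,255),loupe=(380,405,145,172)).items():
    T=cv2.cvtColor(t0,6)[e:g,a:b];S=cv2.cvtColor(im,6)[e-8:g+8,a-8:b+8];R_=cv2.matchTemplate(S,T,cv2.TM_CCOEFF_NORMED);_,v,_,l=cv2.minMaxLoc(R_);print(nm,"shift px",l[0]-8,l[1]-8,round(v,3))
```

```text
45 [[250.5 210.8]] 50 [[247.4 210.5]] 55 [[244.2 210.3]] 60 [[241.1 210.3]] 65 [[237.9 210.4]] 70 [[234.7 210.6]] 75 [[231.5 211. ]] 
105 [ 0.4842 -0.135   0.0658]
slopes deg [-2.3  2. ] z 0.0658
((484.2431335449219, -135.1112518310547), (18.15793800354004, 18.812679290771484), 33.498897552490234)
bed xy [-0.00061269 -0.00102028] [-0.00066675 -0.00110496]
stand shift px 0 0 0.833
loupe shift px 0 0 0.994
```

Run:
```python
from lev import *
D=[]
for i in range(10):
    im,d=camera("top");D.append(d)
D=np.array(D);D[D==0]=np.nan;d=np.nanmedian(D,0);print("sd",np.nanstd(D[:,275:285,290:300],0).mean())
C=cloud("top",d);x0,x1,y0,y1=280,315,262,300;Z=C[y0:y1,x0:x1]
m=((Z[...,2]>.058)&(Z[...,2]<.075)).astype(np.uint8);me=cv2.erode(m,np.ones((3,3)));
for M in (m,me):
    P=Z[M>0];A=np.c_[P[:,:2]-P[:,:2].mean(0),np.ones(len(P))];k,res,_,_=np.linalg.lstsq(A,P[:,2],rcond=None);print(len(P),np.degrees(np.arctan(k[:2])).round(2),k[2].round(4),"rms",np.sqrt(res/len(P)))
# reference: fixed jaw / table slope nearby
T=C[285:305,225:250].reshape(-1,3);A=np.c_[T[:,:2]-T[:,:2].mean(0),np.ones(len(T))];print("table slope",np.degrees(np.linalg.lstsq(A,T[:,2],rcond=None)[0][:2]).round(2),T[:,2].mean())
im,d=camera("scene");im=cv2.cvtColor(im,cv2.COLOR_RGB2BGR);cv2.imwrite("pics/l8.png",cv2.resize(im[230:262,214:242],None,fx=20,fy=18,interpolation=cv2.INTER_CUBIC))
# predicted edges for upright vs tilted in scene
c=np.array([.4840,-.1368]);
for tl in (0,3,-3):
    a=np.radians(tl);th=-2.553;bx=np.array([np.cos(th),np.sin(th),0]);by=np.array([-np.sin(th),np.cos(th),0]);up=np.array([0,0,1.])
    u2=up*np.cos(a)+by*np.sin(a);b2=by*np.cos(a)-up*np.sin(a)
    o=np.array([*c,.066])
    for s,t in ((1,-1),(1,1),(-1,1)):
        e=o+.0095*(s*bx+t*b2);uv=proj("scene",np.array([e,e-.02*u2]));print(tl,(s,t),uv.round(2).tolist())
```

```text
sd 0.0015354423
107 [0.89 0.58] 0.0657 rms [0.0007448]
57 [1.41 1.54] 0.0658 rms [0.00064573]
table slope [-163.72 -897.78] 0.5197465857165169
0 (1, -1) [[220.33, 239.44], [220.96, 248.37]]
0 (1, 1) [[229.21, 241.83], [229.76, 250.8]]
0 (-1, 1) [[234.35, 236.75], [234.84, 245.64]]
3 (1, -1) [[220.32, 239.21], [220.47, 248.01]]
3 (1, 1) [[229.22, 242.06], [229.28, 250.87]]
3 (-1, 1) [[234.35, 236.97], [234.36, 245.71]]
-3 (1, -1) [[220.35, 239.66], [221.47, 248.71]]
-3 (1, 1) [[229.19, 241.61], [230.23, 250.7]]
-3 (-1, 1) [[234.33, 236.53], [235.3, 245.54]]
```

View pics/l8.png

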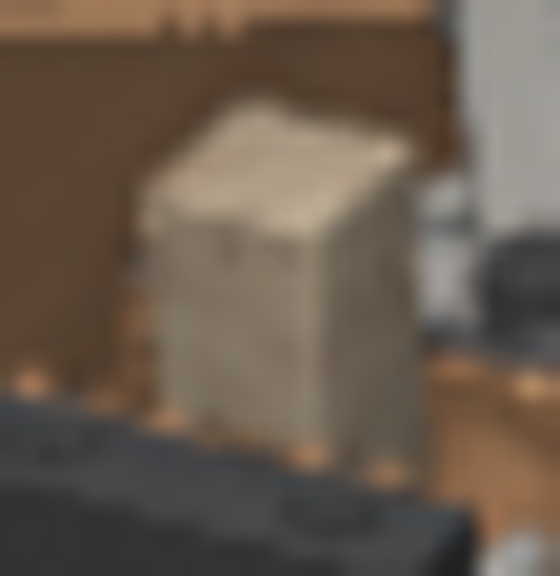

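Run:
```python
from rig import *
o=get_obs();print(o["time"],o["position"],o["ft_force"],abs(o["joint_velocities"]).max())
print(hand_in())
```

```text
26.5167 [ 0.67641325 -0.1064507   0.28644336] [ 0.26065104 -0.16356913 -0.75881781] 0.0036010126201702535
the job is handed in; nothing more can be done
None
```

The job is done and handed in at 26.5 s of the 72 s allowed; the interface gave no verdict.

**What I did:**
- I drew the knob blank straight up out of the stand and laid it on its side on the mat.
- I took it again, turned it knob down and stood it on the bed's floor between the jaws. Contact was confirmed by 23 N when I pressed.
- I released it and pushed the lever round with the closed fingers until it stopped. The force rose to about 16 N with no further travel. I then lifted the arm clear.

**Last checks:**

| Check | Measured | Allowed |
|---|---|---|
| Lever | about 1.7 rad, at its stop | over 1.5 rad |
| Face height | 65.8 mm | 60–70 mm |
| Blank position in the bed | x about −0.6 mm, y about −1 mm | x −12 to +6 mm, y ±10 mm |
| Squareness to the jaws | within about 0.5° | 0.1 rad (5.7°) |
| Stand and loupe, by image match | no shift in the top view | 30 mm |

- **Level of the face:** a single depth frame suggested about 3°, which disagreed with the rest. The average of ten frames and the edge lines in the scene view gave about 1–2°, against the 5° limit.
- **Camera bias:** the scene camera sat about 3 mm off the other two views. I used relative positions to allow for that.
- **Not measured:** both plain blanks are seen still in their openings, but I did not measure their tilt. The arm hid the tin in the last top picture, so I did not match its position; the arm did not go near it after the blank was laid on the mat. The jaw pressing on the blank shows only in the pictures (both cork faces against it), not as a force reading.

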